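# Lock the leaning flask press with the hex key

### The job

Lock the flask press: take the red-handled hex key from the rack, fit it into the screw hidden in the leaning collar by turning it until it drops fully home, and with it turn the screw clockwise as far as it goes. Then hang the red key upright in the rack's empty notch again and let go, leaving the other keys and the things on the bench where they are.

Things in the scene. Friction and masses are not known exactly. Their poses are not given: they have to be found in the camera images.
- red_key: The key to use, 0.2 to 0.4 kg: red block handle 22 mm (own x) by 66 mm (y) by 40 mm high (z), steel shaft 85 mm long straight down from the middle of its underside, where the origin lies; z runs up through the handle. Starts hanging upright in one of the rack's three notches; which one varies.
- red_tip (a point): Centre of the end of the red key's shaft, 85 mm below the key's origin, same axes. From the end upwards: a round nose 25.6 mm thick and 3 mm long, a hexagon 27 mm across flats (31.2 mm across corners, two flats facing the key's +x and -x) up to 38 mm, then a round shaft 18 mm thick to the handle.
- blue_key: Bystander: same handle in blue, thin shaft with a 14 mm hexagon (wrong size), hanging in the rack. Origin as for the red key.
- yellow_key: Bystander: same handle in yellow, thin shaft with a 17 mm hexagon (wrong size), hanging in the rack. Origin as for the red key.
- rack: White key rack, fixed; place and yaw vary. Base 110 by 300 mm. Notched plate 12 mm thick, upper face 120 mm above the bench, x -90 to +15 mm, y +-136 mm of its origin (on the bench). Three notches 38 mm wide, open to its -x side, closed at x -15 mm. A lip 4 mm high runs along the plate's -x edge (x -90 to -85 mm); nothing of the rack is higher.
- notch0 (a point): Middle of the rack's notch at its y -90 mm, on the plate's upper face, rack x -50 mm, axes of the rack. A key hanging in place has its origin here, its shaft down through the notch, its handle's long side across the notch along the rack's y (give or take 9 degrees).
- notch1 (a point): The same for the middle notch (rack y 0).
- notch2 (a point): The same for the notch at the rack's y +90 mm.
- press: Flask press, fixed; place and yaw vary: grey foot 170 mm square, bed leaning 32 degrees to its -x side, brass flask 92 mm thick, two steel columns, blue bridge 165 mm long (along y) with a round blue collar, 48 mm wide, standing 30 mm proud of its middle. Highest point, the collar's rim, is 200 mm above the bench. Origin on the bench; collar's mouth at x -60, y 0, z 185 mm.
- mouth (a point): Centre of the collar's mouth. z points out of the recess along the screw's axis, 32 degrees off vertical, leaning to the press's -x side. Going in (-z): a cone about 43 mm wide narrows over some 6 mm to a round guide bore 32.6 mm wide; at 18 mm depth begins the screw's hexagon socket.
- hex_rim (a point): Centre of the rim of the screw's hexagon socket, 18 mm inside the mouth, same axes. Socket 28.4 mm across flats, 18 mm deep. How the hexagon is turned is unknown: the key stops with its 3 mm nose inside until it is turned, under a push of 3 to 6 N (harder may wedge it askew), to within 5 degrees of a fit (one every 60 degrees); then it can be pushed on to the floor, 36 mm inside the mouth.
- screw (a joint): How far the screw has been turned since the start, rad: 0 at the start, grows clockwise seen from outside (a negative turn about the mouth's z), firm stop at 1.25 (about 72 degrees). It will not turn below 0. Turning takes about 0.3 N m; it stays where it is left. It does not tell how the hexagon is turned.
- amber_bottle: Bystander: brown glass bottle, 54 mm thick, 150 mm tall, standing loose. Origin: centre of its underside.
- jar_a: Bystander: brown glass jar with white cap, 44 mm thick, 60 mm tall, standing loose. Origin: centre of its underside.
- jar_b: Bystander: white jar with blue cap, 44 mm thick, 60 mm tall, standing loose. Origin: centre of its underside.
- cast: Bystander: plaster dental cast, about 70 by 75 by 33 mm, lying loose. Origin: centre of its underside.
- bowl: Bystander: green mixing bowl, 110 mm wide, 60 mm tall. Origin: centre of its underside.
- spatula: Bystander: mixing spatula 180 mm long lying on the bench.
Mind the look-alikes: they are no part of the job. Leave any turquoise look-alike of the red_key alone.

How it is judged:
By the outcome, as a careful person would: the job done as asked, in the order asked, and still so for the second after the job is handed in, with the robot touching nothing.
It also fails if it takes over 72 s, if anything falls off the work surface, if the arm or the gripper's body presses on something with over 40 N, if the wrist force passes 120 N, or if a joint passes its speed limit or range.

### The arm

A 6-joint arm with a two-finger parallel gripper is mounted at the origin on the work surface. World frame = base frame: x ahead of the robot, y to its left, z up, the work surface at z = 0. Lengths are in m, angles in rad, forces in N, time in s.
With the tool pointing down it reaches from about 0.275 to 0.875 m from the base axis. Payload 12.5 kg.
Tool frame: the origin (TCP) lies midway between the tips of the shut fingers; the grasp point (between the pads) lies 19 mm behind it; z points along the fingers, y is the line along which they close (so a half turn about z gives the same grasp; the last joint's range is limited). The gripper opens to 85 mm and grips with 20 to 120 N. Pads are 22 mm wide; open, the fingers measure 114 mm over their backs; the gripper's body (76 mm by 85 mm) begins 54 mm behind the grasp point. The pads swing forward as they close: fully open they stand 13 mm farther back than shut.
Start: joints at [1.14, 0.351, 1.652, -0, 1.139, -0.085], TCP at [0.186, 0.517, 0.231] pointing down, gripper open.
Joint ranges: [-2.75, 2.75], [-0.79, 2.1], [0.01, 2.65], [-1.57, 4.71], [0.07, 3.14], [-2.87, 2.87]. Speed limits (rad/s): [2.22, 2.22, 2.79, 3.14, 3.14, 3.14].

### API

Orientations are given as a unit quaternion [x, y, z, w].
In Python, from bench import get_obs, read_camera, hand_in gives the robot as it stands. The module is installed in compiled form; this text tells all that it offers.
- The arm moves only by the tool move_arm, never from a script. Its argument "commands" is one flat list of numbers, 7 for each row, row after row: the shift along the tool's x, y, z in m, then the turn, a rotation vector about the tool's x, y, z in rad, then the opening in per cent of the stroke, from 0 (shut) to 100 (fully open). In form: [dx, dy, dz, ax, ay, az, gripper, dx, dy, dz, ax, ay, az, gripper, ...]. A call has 1 to 5 rows; each row shifts and turns the commanded pose from where the row before left it, along the tool's axes as they then stand; what a row does not reach is not made up. A row lasts 1/10 s, in which the tool goes at most 50 mm and 8.59 degrees, less where a joint would pass 70% of its speed; a pose out of reach is approached as far as the arm can. A call with a gripper value outside its range is refused whole. The fingers move at their own pace and stop on an object; "grip_force" is the grip in N (left out, the last holds). Time passes only in rows, so rows that do not move let the fingers close. It gives the time, the measured TCP pose, the force, the opening and the grip force at its end, in the units of the state.
- get_obs(): the state, without advancing time (a new reading comes with each control period).
- read_camera(name): name is "scene" or "top" or "wrist"; returns a dict with "pixels" (420x560x3 uint8, red, green, blue), "K" (3x3 intrinsics, pixels), "D" ([k1, k2, p1, p2, k3] as OpenCV has them; the pictures are not rectified), "R" (3x3) and "t" (3): a world point X has camera coordinates R X + t; the wrist camera has in their place "T_tool_cam" (4x4, takes a point from camera to tool coordinates, whose origin is the TCP and whose axes are the flange's). Camera axes: x right, y down, z forward; pixel columns grow to the right and rows downward; lengths in m; the calibration is good to about 2 mm. A picture is of the moment at which its call begins: read the wrist's pose just before it. There is no depth.
- hand_in(): hands the job in; it is judged then, once.
The state is a dict: "time": time; "joint_pos": joint angles; "qvel": joint speeds; "joint_torque": joint torques, N m; "tool_pos": TCP position; "orientation": TCP orientation; "wrist_force": force on the tool from outside, world axes, zero at the start; "ft_torque": the same for the moment, N m; "finger_gap": finger opening in m; "finger_force": force on a finger pad.
Only numpy, scipy, OpenCV 4.12 (cv2) and the standard library are available. Lean on these libraries where they do the work, as an engineer would, in place of code of your own. Each camera call takes 0.05 s, during which the arm holds its last target. There are 200 camera calls.

## Working session

There is one attempt and no reset: what is moved stays moved. The work goes in short steps, Python scripts to look and compute and a tool call to move; the robot and the scene stay as the last step left them, time stands still between calls to the robot, and variables do not carry over. Pictures are saved under pics/ and viewed, at most 10 in all, crops included, and the job is handed in when it is done.

Besides the shell and the picture viewer there is one more tool, called as a command line: name --argument value ..., lists and objects as JSON in quotes. move_arm: Moves the arm, as the interface text tells. Its arguments: {"type":"object","properties":{"commands":{"type":"array"},"grip_force":{"type":"number"}},"required":["commands"]}

```bash
mkdir -p pics
python3 - <<'E'
from bench import *
import cv2, numpy as np
for n in ("scene","top"):
    c=read_camera(n); cv2.imwrite(f"pics/{n}0.png",cv2.resize(c["pixels"][:,:,::-1],(784,588),interpolation=cv2.INTER_CUBIC))
    print(n,c["K"].round(1).tolist(),np.round(c["D"],4).tolist(),(-c["R"].T@c["t"]).round(3))
o=get_obs(); print(o)
E
```

```text
scene [[502.1, 0.0, 284.0], [0.0, 502.1, 197.9], [0.0, 0.0, 1.0]] [0.0551, 0.0, 0.0, 0.0, 0.0] [1.521 0.082 1.071]
top [[456.2, 0.0, 278.4], [0.0, 456.2, 214.4], [0.0, 0.0, 1.0]] [-0.0207, 0.0, 0.0, 0.0, 0.0] [0.322 0.006 1.541]
{'time': 0.1, 'joint_pos': array([ 1.14039572e+00,  3.51183005e-01,  1.65231619e+00, -8.38559918e-06,
        1.13909173e+00, -8.45974238e-02]), 'qvel': array([ 0.00047056, -0.00074281, -0.00188064, -0.00014327,  0.00069011,
        0.00088041]), 'joint_torque': array([ 5.38400036e-04, -5.06845307e+01, -2.91877520e+01, -8.46066223e-05,
        2.68405827e-03,  1.26504273e-05]), 'tool_pos': array([0.18628519, 0.51719957, 0.23082859]), 'orientation': array([ 1.72039646e-01,  9.85089900e-01, -4.83645402e-04, -1.23428709e-04]), 'wrist_force': array([ 0.40987752, -0.38529384, -0.02491212]), 'ft_torque': array([-0.00042145, -0.01106237, -0.00205964]), 'finger_force': 0.0, 'finger_gap': 0.08524990607806701}
```

View pics/scene0.png

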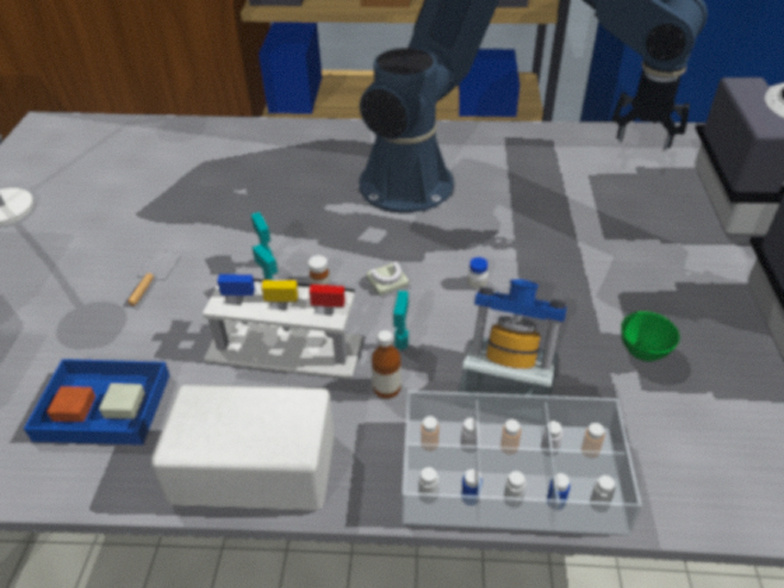

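View pics/top0.png

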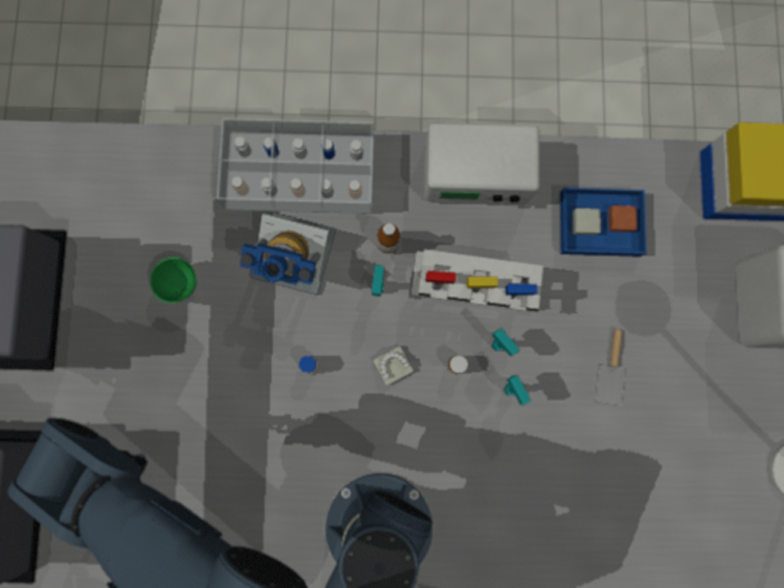

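The top view shows the arm's side at the bottom, +x up and +y left. Candidates for the red key, in 784x588 top-view pixels:
- Red handle in the rack at (441,277).
- Yellow at (483,282) and blue at (521,289), both wrong sizes.
- Turquoise look-alikes at (377,280), (505,342) and (517,390), lying on the bench.

I choose the red one, which hangs in the left (+y) notch. The collar is at about (274,267).

```bash
cat > h.py <<'E'
from bench import *
import cv2, numpy as np
from scipy.spatial.transform import Rotation as Ro
def ray(c,uv):
    p=cv2.undistortPoints(np.float64(uv).reshape(-1,1,2),c["K"],np.float64(c["D"])).reshape(-1,2)
    R,t=c["R"],c["t"]
    return (-R.T@t), np.c_[p,np.ones(len(p))]@R
def plane(c,uv,z):
    o,d=ray(c,uv); return o+d*((z-o[2])/d[:,2])[:,None]
def proj(c,X):
    return cv2.projectPoints(np.float64(X).reshape(-1,1,3),cv2.Rodrigues(c["R"])[0],c["t"],c["K"],np.float64(c["D"]))[0].reshape(-1,2)
def wrist():
    o=get_obs(); c=read_camera("wrist"); T=np.eye(4); T[:3,:3]=Ro.from_quat(o["orientation"]).as_matrix(); T[:3,3]=o["tool_pos"]
    W=np.linalg.inv(T@c["T_tool_cam"]); c["R"],c["t"]=W[:3,:3],W[:3,3]; return c
def blob(c,lo,hi,box=None):
    h=cv2.cvtColor(c["pixels"],cv2.COLOR_RGB2HSV); m=cv2.inRange(h,lo,hi)
    if box: k=np.zeros_like(m); k[box[1]:box[3],box[0]:box[2]]=255; m&=k
    n,l,s,_=cv2.connectedComponentsWithStats(m); i=1+s[1:,4].argmax(); return (l==i).astype(np.uint8)
def rect(c,m,z):
    y,x=np.nonzero(m); P=plane(c,np.c_[x,y],z); r=cv2.minAreaRect(np.float32(P[:,:2]*1000)); return r, P.mean(0)
E
python3 - <<'E'
from h import *
c=read_camera("top")
for n,lo,hi in (("red",(0,150,60),(8,255,255)),("yel",(22,150,90),(35,255,255)),("blu",(105,150,60),(125,255,255))):
    m=blob(c,lo,hi,(290,170,400,225)); print(n,m.sum(),rect(c,m,.16))
m=blob(c,(105,150,40),(125,255,255),(165,165,235,210)); r,p=rect(c,m,.165);print("bridge",m.sum(),r,p)
h=cv2.cvtColor(c["pixels"],cv2.COLOR_RGB2HSV)
w=((h[...,1]<45)&(h[...,2]>165)).astype(np.uint8)*255
k=np.zeros_like(w);k[175:228,285:395]=255;w&=k
y,x=np.nonzero(w);print("rack",len(x),rect(c,w,.12))
q=c["pixels"][130:240,160:400,::-1]; cv2.imwrite("pics/crop1.png",cv2.resize(q,None,fx=3.3,fy=3.3,interpolation=cv2.INTER_CUBIC))
E
```

```text
red 143 (((565.7476806640625, -120.06387329101562), (21.831768035888672, 58.72091293334961), 1.5917373895645142), array([ 0.56550483, -0.11985223,  0.16      ]))
yel 144 (((557.3716430664062, -211.03309631347656), (18.705568313598633, 62.04304122924805), 1.5889801979064941), array([ 0.55729215, -0.21081998,  0.16      ]))
blu 142 (((542.6450805664062, -297.5133361816406), (21.76713752746582, 62.28199005126953), 1.5942845344543457), array([ 0.54365638, -0.29641405,  0.16      ]))
bridge 674 ((581.2921752929688, 240.2935333251953), (163.5164031982422, 72.02436065673828), 77.33924865722656) [0.58576435 0.24041272 0.165     ]Traceback (most recent call last):
  File "<stdin>", line 9, in <module>
  File "h.py", line 20, in rect
    y,x=np.nonzero(m); P=plane(c,np.c_[x,y],z); r=cv2.minAreaRect(np.float32(P[:,:2]*1000)); return r, P.mean(0)
                         ~~~~~^^^^^^^^^^^^^^^^
  File "h.py", line 9, in plane
    o,d=ray(c,uv); return o+d*((z-o[2])/d[:,2])[:,None]
        ~~~^^^^^^
  File "h.py", line 5, in ray
    p=cv2.undistortPoints(np.float64(uv).reshape(-1,1,2),c["K"],np.float64(c["D"])).reshape(-1,2)
      ~~~~~~~~~~~~~~~~~~~^^^^^^^^^^^^^^^^^^^^^^^^^^^^^^^^^^^^^^^^^^^^^^^^^^^^^^^^^^
cv2.error: OpenCV(4.12.0) /io/opencv/modules/calib3d/src/undistort.dispatch.cpp:347: error: (-215:Assertion failed) CV_IS_MAT(_src) && CV_IS_MAT(_dst) && (_src->rows == 1 || _src->cols == 1) && (_dst->rows == 1 || _dst->cols == 1) && _src->cols + _src->rows - 1 == _dst->rows + _dst->cols - 1 && (CV_MAT_TYPE(_src->type) == CV_32FC2 || CV_MAT_TYPE(_src->type) == CV_64FC2) && (CV_MAT_TYPE(_dst->type) == CV_32FC2 || CV_MAT_TYPE(_dst->type) == CV_64FC2) in function 'cvUndistortPointsInternal'
```

```bash
cat >> h.py <<'E'
def down(yang):  # tool down, tool y at world angle yang(deg)
    y=np.array([np.cos(np.radians(yang)),np.sin(np.radians(yang)),0]); z=np.array([0,0,-1.]); return Ro.from_matrix(np.c_[np.cross(y,z),y,z])
def rows(p1,R1,n,start=None):
    if start is None: o=get_obs(); p,R=o["tool_pos"],Ro.from_quat(o["orientation"])
    else: p,R=start
    p0,R0=np.array(p),R; rv=(R0.inv()*R1).as_rotvec()
    for i in range(1,n+1):
        pt=p0+(np.array(p1)-p0)*i/n; Rt=R0*Ro.from_rotvec(rv*i/n)
        d=R.inv().apply(pt-p).round(4); a=(R.inv()*Rt).as_rotvec().round(4); print(d.tolist(),a.tolist())
        p=p+R.apply(d); R=R*Ro.from_rotvec(a)
E
python3 - <<'E'
from h import *
rows([.55,-.12,.36],down(-5),18)
c=read_camera("top");q=c["pixels"][130:240,160:400,::-1]; cv2.imwrite("pics/crop1.png",cv2.resize(q,None,fx=3.3,fy=3.3,interpolation=cv2.INTER_CUBIC))
print(read_camera("wrist")["T_tool_cam"].round(3))
E
```

```text
[-0.031, -0.0265, -0.0072] [-0.0, 0.0, 0.0729]
[-0.0329, -0.0241, -0.0071] [-0.0001, 0.0001, 0.0729]
[-0.0345, -0.0217, -0.0072] [-0.0, -0.0, 0.0729]
[-0.036, -0.0191, -0.0071] [-0.0001, 0.0, 0.0729]
[-0.0373, -0.0164, -0.0072] [-0.0, 0.0, 0.0729]
[-0.0384, -0.0137, -0.0071] [-0.0001, 0.0001, 0.0729]
[-0.0393, -0.0108, -0.0072] [-0.0, -0.0, 0.0729]
[-0.04, -0.008, -0.0072] [-0.0001, 0.0, 0.0729]
[-0.0404, -0.005, -0.0071] [0.0, 0.0, 0.0729]
[-0.0407, -0.002, -0.0072] [-0.0, 0.0001, 0.0729]
[-0.0408, 0.0009, -0.0072] [-0.0001, 0.0, 0.0729]
[-0.0406, 0.0039, -0.0071] [-0.0, 0.0, 0.0729]
[-0.0402, 0.0068, -0.0072] [-0.0001, 0.0001, 0.073]
[-0.0395, 0.0098, -0.0072] [-0.0, -0.0, 0.0729]
[-0.0388, 0.0126, -0.0071] [-0.0001, 0.0, 0.0729]
[-0.0378, 0.0154, -0.0072] [0.0, 0.0, 0.0729]
[-0.0365, 0.0181, -0.0072] [-0.0, 0.0001, 0.0729]
[-0.0351, 0.0207, -0.0072] [-0.0001, -0.0, 0.0729]
[[ 0.    -0.965 -0.264  0.065]
 [ 1.     0.001 -0.001  0.   ]
 [ 0.001 -0.264  0.965 -0.143]
 [ 0.     0.     0.     1.   ]]
```

View pics/crop1.png

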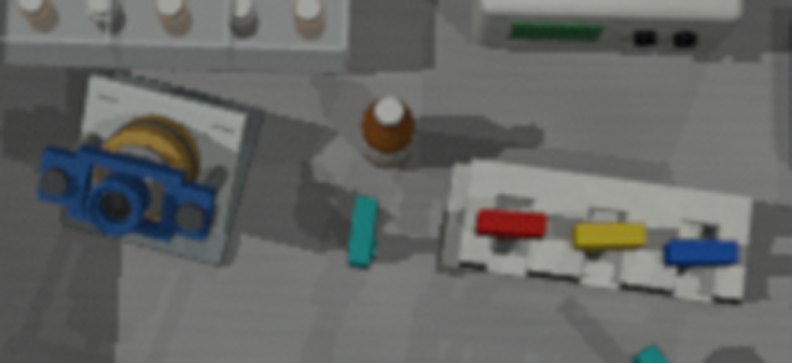

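The crop confirms the red block handle at (511,223) in the rack's +y notch, with yellow and blue to its right. The collar mouth is at (117,203). Moving above the red key.

move_arm --commands '[-0.031,-0.0265,-0.007,0,0,0.073,100,-0.033,-0.024,-0.007,0,0,0.073,100,-0.0345,-0.0215,-0.007,0,0,0.073,100,-0.036,-0.019,-0.007,0,0,0.073,100,-0.0375,-0.0165,-0.007,0,0,0.073,100]'

```text
time: 0.75
tool_pos: [0.2882, 0.3391, 0.2666]
orientation: [0.349, 0.937, 0.0, 0.0]
wrist_force: [1.3, 1.0, 0.8]
finger_gap: 0.0854
finger_force: 0.0
```

move_arm --commands '[-0.0385,-0.0135,-0.007,0,0,0.073,100,-0.039,-0.011,-0.007,0,0,0.073,100,-0.04,-0.008,-0.007,0,0,0.073,100,-0.0405,-0.005,-0.007,0,0,0.073,100,-0.0405,-0.002,-0.007,0,0,0.073,100]'

```text
time: 1.25
tool_pos: [0.3889, 0.1621, 0.3017]
orientation: [0.514, 0.858, 0.0, 0.0]
wrist_force: [-0.6, 1.0, -0.2]
finger_gap: 0.0853
finger_force: 0.0
```

move_arm --commands '[-0.041,0.001,-0.007,0,0,0.073,100,-0.0405,0.004,-0.007,0,0,0.073,100,-0.04,0.007,-0.007,0,0,0.073,100,-0.0395,0.01,-0.007,0,0,0.073,100,-0.039,0.0125,-0.007,0,0,0.073,100]'

```text
time: 1.75
tool_pos: [0.4903, -0.015, 0.3366]
orientation: [0.661, 0.75, 0.0, 0.0]
wrist_force: [-0.8, 1.4, 0.1]
finger_gap: 0.0857
finger_force: 0.0
```

move_arm --commands '[-0.038,0.0155,-0.007,0,0,0.073,100,-0.0365,0.018,-0.007,0,0,0.073,100,-0.035,0.0205,-0.007,0,0,0.073,100,0,0,0,0,0,0,100]'

```text
time: 2.15
tool_pos: [0.5515, -0.1234, 0.3572]
orientation: [0.74, 0.673, -0.0, 0.0]
wrist_force: [-0.2, 0.3, -0.5]
finger_gap: 0.0853
finger_force: 0.0
```

Run:
```python
from h import *
o=get_obs();print(o["tool_pos"],o["joint_pos"],o["time"])
c=wrist(); cv2.imwrite("pics/w1.png",c["pixels"][:,:,::-1])
h=cv2.cvtColor(c["pixels"],cv2.COLOR_RGB2HSV)
for n,lo,hi in (("red",(0,150,50),(8,255,255)),("yel",(22,150,70),(35,255,255))):
    m=blob(c,lo,hi); y,x=np.nonzero(m);print(n,m.sum(),x.min(),x.max(),y.min(),y.max(),rect(c,m,.16))
```

```text
[ 0.55148079 -0.12336169  0.35717929] [-3.02131461e-01  2.82739367e-01  1.43549332e+00 -6.78031542e-04
  1.42265674e+00 -2.07421510e-01] 2.15
red 1524 288 312 142 212 (((571.1837158203125, -120.53189086914062), (67.02871704101562, 20.907470703125), 88.24454498291016), array([ 0.57119286, -0.11992131,  0.16      ]))
yel 1411 285 312 229 298 (((562.0924072265625, -208.18975830078125), (20.864606857299805, 75.86952209472656), 2.347919464111328), array([ 0.56210804, -0.20745413,  0.16      ]))
```

View pics/w1.png

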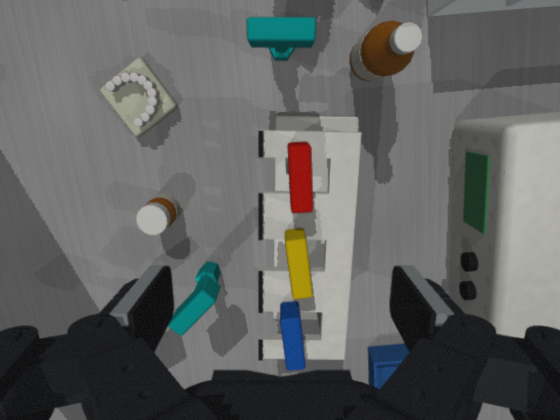

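The wrist view (right = world +x) shows the red key at (300,177), yellow at (299,264) and blue at (292,336). Its 67x21 mm footprint at (0.571,-0.120) agrees with the handle size. Descending and gripping across its 22 mm side.

move_arm --commands '[0.005,0.019,0,0,0,-0.063,100,0,0,0.045,0,0,0,100,0,0,0.045,0,0,0,100,0,0,0.045,0,0,0,100,0,0,0.04,0,0,0,100]'

```text
time: 2.7
tool_pos: [0.5685, -0.1153, 0.1803]
orientation: [0.716, 0.698, -0.0, -0.0]
wrist_force: [0.5, -1.4, -0.5]
finger_gap: 0.0855
finger_force: 0.0
```

move_arm --commands '[0,0,0.03,0,0,0,100,0,0,0.022,0,0,0,100,0,0,0,0,0,0,100]'

```text
time: 3.0
tool_pos: [0.5675, -0.1151, 0.1276]
orientation: [0.716, 0.698, -0.001, -0.002]
wrist_force: [-0.1, 0.1, 1.1]
finger_gap: 0.0856
finger_force: 0.0
```

move_arm --commands '[0,0,0,0,0,0,0,0,0,0,0,0,0,0,0,0,0,0,0,0,0,0,0,0,0,0,0,0,0,0,0,0,0,0,0]' --grip_force 60

```text
time: 3.5
tool_pos: [0.5699, -0.1166, 0.1312]
orientation: [0.716, 0.698, 0.0, 0.001]
wrist_force: [0.2, 0.8, 6.6]
finger_gap: 0.0209
finger_force: 59.3
```

move_arm --commands '[0,0,-0.02,0,0,0,0,0,0,-0.04,0,0,0,0,0,0,-0.045,0,0,0,0,0,0,-0.045,0,0,0,0,0,0,-0.04,0,0,0,0]'

```text
time: 4.0
tool_pos: [0.5691, -0.1164, 0.3223]
orientation: [0.716, 0.698, 0.0, 0.0]
wrist_force: [0.4, 0.5, -2.7]
finger_gap: 0.021
finger_force: 59.8
```

move_arm --commands '[0,0,-0.02,0,0,0,0,0,0,0,0,0,0,0]'

```text
time: 4.2
tool_pos: [0.5701, -0.1167, 0.3429]
orientation: [0.716, 0.698, 0.001, 0.002]
wrist_force: [-0.0, 0.1, -4.1]
finger_gap: 0.0214
finger_force: 59.9
```

Run:
```python
from h import *
o=get_obs();print(o["tool_pos"],o["orientation"],o["joint_pos"],o["wrist_force"],o["ft_torque"],o["finger_gap"])
w=wrist(); a=w["pixels"]
s=read_camera("scene"); 
p=proj(s,o["tool_pos"])[0].astype(int);print(p)
b=s["pixels"][p[1]-70:p[1]+70,max(0,p[0]-90):p[0]+90]
b=cv2.resize(b,(540,420),interpolation=cv2.INTER_CUBIC)
cv2.imwrite("pics/w2.png",cv2.resize(np.hstack([a,b]),(800,306),interpolation=cv2.INTER_AREA)[:,:,::-1])
cv2.imwrite("w2raw.png",a[:,:,::-1]);cv2.imwrite("s2raw.png",s["pixels"][:,:,::-1])
```

```text
[ 0.57006263 -0.11667435  0.34290729] [0.71624275 0.69784754 0.00111046 0.00197388] [-2.81871506e-01  3.21458101e-01  1.41710742e+00 -1.87914294e-05
  1.39849757e+00 -2.55852778e-01] [-0.04626346  0.0718492  -4.0820718 ] [ 0.00142103 -0.01811827  0.00881041] 0.02137397701683656
[228 150]
```

View pics/w2.png

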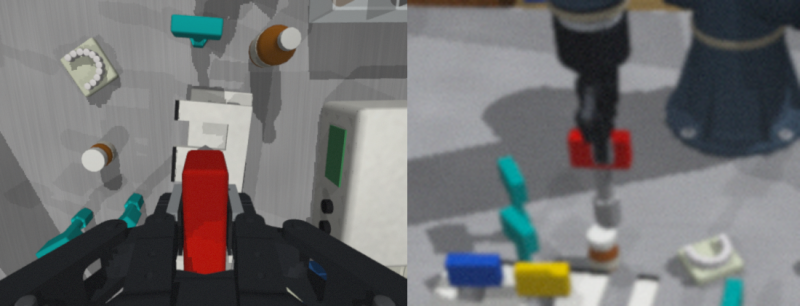

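The wrist half shows the red handle between the pads, with its end face at about (205,152-180). The scene half shows the shaft hanging straight down and the other two keys still in place. Now I'll measure the key's offset in the hand and the mouth position.

Run:
```python
from h import *
c=read_camera("wrist"); T=np.linalg.inv(c["T_tool_cam"]); c["R"],c["t"]=T[:3,:3],T[:3,3]
a=cv2.imread("w2raw.png")[:,:,::-1]
h=cv2.cvtColor(np.ascontiguousarray(a),cv2.COLOR_RGB2HSV); m=cv2.inRange(h,(0,140,40),(8,255,255))|cv2.inRange(h,(172,140,40),(180,255,255))
for y in range(200,262,6):
    x=np.nonzero(m[y])[0]; print(y,(x.min(),x.max(),len(x)) if len(x) else None, a[y,283])
for ox in (0,-.004):
  for oz in (.011,):
    X=np.array([[ox+33e-3,sy*.011,oz+z] for z in (0,-.04) for sy in (-1,1)]); print(ox,proj(c,X).round(1).tolist())
```

```text
200 None [114 114 113]
206 (np.int64(271), np.int64(300), 30) [119  42  40]
212 (np.int64(258), np.int64(306), 49) [124  15  12]
218 (np.int64(256), np.int64(307), 52) [127  21  17]
224 (np.int64(255), np.int64(309), 55) [129  22  18]
230 (np.int64(253), np.int64(310), 58) [128  23  19]
236 (np.int64(251), np.int64(312), 62) [164  23  16]
242 (np.int64(251), np.int64(313), 63) [148  21  18]
248 (np.int64(251), np.int64(312), 62) [146  17  11]
254 (np.int64(251), np.int64(312), 62) [146  17  11]
260 (np.int64(251), np.int64(313), 63) [146  13  10]
0 [[252.3, 190.6], [303.5, 190.6], [242.8, 216.9], [310.6, 216.9]]
-0.004 [[252.5, 199.6], [303.3, 199.7], [243.1, 228.6], [310.4, 228.7]]
```

```bash
cat >> h.py <<'E'
def frame(yaw,roll=0): # tool orientation for the mouth; roll=turn about tool z
    y=np.radians(yaw); P=Ro.from_euler('z',y); m=P.apply([-np.sin(np.radians(32)),0,np.cos(np.radians(32))])
    x=P.apply([0,1,0]); z=-m; return m,Ro.from_matrix(np.c_[x,np.cross(z,x),z])*Ro.from_rotvec([0,0,roll])
E
python3 - <<'E'
from h import *
c=read_camera("top"); print(plane(c,[[195.5,191.5]],.185), plane(c,[[277.6,169.4]],.15))
M=plane(c,[[195.5,191.5]],.185)[0]
m,R=frame(-12.7); print(m,R.as_matrix().round(2).tolist())
p=M+m*.16+R.apply([-.04,0,0]); print(p)
rows(p,R,10)
E
```

```text
[[0.56970402 0.2414286  0.185     ]] [[ 0.65320602 -0.00445475  0.15      ]]
[-0.51695455  0.11650074  0.8480481 ] [[0.22, 0.83, 0.52], [0.98, -0.19, -0.12], [0.0, 0.53, -0.85]]
[0.47819744 0.22104733 0.3206877 ]
[0.0335, -0.0099, 0.0018] [-0.056, -0.0055, 0.019]
[0.0333, -0.0107, 0.001] [-0.0561, -0.0055, 0.0191]
[0.0331, -0.0113, 0.0003] [-0.056, -0.0056, 0.019]
[0.0329, -0.0119, -0.0006] [-0.056, -0.0055, 0.0191]
[0.0326, -0.0125, -0.0015] [-0.056, -0.0055, 0.019]
[0.0324, -0.013, -0.0023] [-0.0561, -0.0055, 0.019]
[0.0321, -0.0135, -0.0033] [-0.056, -0.0055, 0.0191]
[0.0318, -0.0138, -0.0042] [-0.056, -0.0055, 0.019]
[0.0316, -0.0142, -0.0052] [-0.056, -0.0055, 0.0191]
[0.0312, -0.0145, -0.0061] [-0.0561, -0.0056, 0.019]
```

move_arm --commands '[0.0335,-0.01,0.002,-0.056,-0.0055,0.019,0,0.0335,-0.0105,0.001,-0.056,-0.0055,0.019,0,0.033,-0.0115,0,-0.056,-0.0055,0.019,0,0.033,-0.012,-0.0005,-0.056,-0.0055,0.019,0,0.0325,-0.0125,-0.0015,-0.056,-0.0055,0.019,0]' --grip_force 90

```text
time: 4.9
tool_pos: [0.5228, 0.0535, 0.3296]
orientation: [0.742, 0.656, 0.087, 0.109]
wrist_force: [-0.2, 0.7, -3.9]
finger_gap: 0.0206
finger_force: 91.7
```

move_arm --commands '[0.0325,-0.013,-0.0025,-0.056,-0.0055,0.019,0,0.032,-0.0135,-0.0035,-0.056,-0.0055,0.019,0,0.032,-0.014,-0.004,-0.056,-0.0055,0.019,0,0.0315,-0.014,-0.005,-0.056,-0.0055,0.019,0,0.031,-0.0145,-0.006,-0.056,-0.0055,0.019,0]'

```text
time: 5.4
tool_pos: [0.4775, 0.2219, 0.3207]
orientation: [0.75, 0.6, 0.173, 0.217]
wrist_force: [0.9, -0.4, -3.2]
finger_gap: 0.0203
finger_force: 91.8
```

move_arm --commands '[0,0,0,0,0,0,0,0,0,0,0,0,0,0]'

```text
time: 5.6
tool_pos: [0.4777, 0.2214, 0.3206]
orientation: [0.75, 0.602, 0.172, 0.216]
wrist_force: [0.7, -0.5, -3.6]
finger_gap: 0.0201
finger_force: 91.7
```

Run:
```python
from h import *
o=get_obs();print(o["tool_pos"],o["orientation"],o["joint_pos"],o["wrist_force"])
w=wrist(); cv2.imwrite("pics/w3.png",w["pixels"][:,:,::-1]); print(proj(w,[.5697,.2414,.185]))
```

```text
[0.47774539 0.22142187 0.32057876] [0.74956254 0.60169853 0.17175344 0.21590655] [ 0.52772337  0.06132149  1.88882446 -0.51170675  0.83068005  1.02622057] [ 0.72157371 -0.53391465 -3.55580939]
[[280.56871175 144.30808885]]
```

View pics/w3.png

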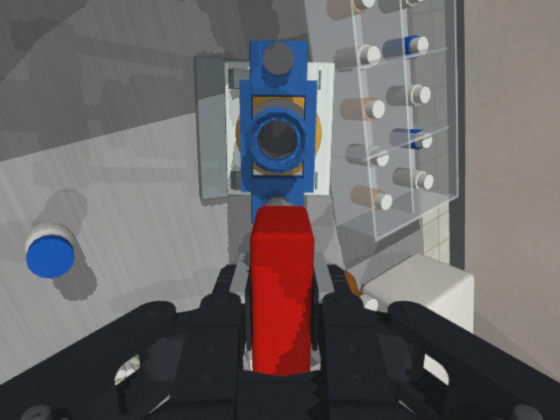

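The collar ring is at about (277,138) in the wrist picture, against a prediction of (281,144). The bridge runs vertically, so the yaw is close. Refining the ring centre and the press yaw.

Run:
```python
from h import *
a=cv2.imread("pics/w3.png"); g=cv2.cvtColor(a,cv2.COLOR_BGR2GRAY)[85:195,225:335]
G=cv2.resize(g,None,fx=4,fy=4,interpolation=cv2.INTER_CUBIC)
for r0,r1 in ((60,90),(90,140)):
    c=cv2.HoughCircles(cv2.GaussianBlur(G,(9,9),2),cv2.HOUGH_GRADIENT,1,40,param1=80,param2=20,minRadius=r0,maxRadius=r1)
    if c is not None: print((c[0][:3]/4+[225,85,0]).round(1))
w=wrist()
h=cv2.cvtColor(a,cv2.COLOR_BGR2HSV); m=cv2.inRange(h,(100,130,40),(125,255,255)); m[:, :225]=0; m[:,335:]=0
for y in (50,60,70,100,110,170,180,186,205,215): x=np.nonzero(m[y])[0]; print(y,x.min(),x.max())
M=np.array([.5697,.2414,.185]); mm,R=frame(-12.7); t=np.linspace(0,2*np.pi,8,endpoint=False)
for r in (.016,.0215,.024):
    q=proj(w,M+R.apply(np.c_[r*np.cos(t),r*np.sin(t),0*t])); print(r,q.min(0),q.max(0))
pp=np.array([R.apply([-.08,sy*.02,.03])*1+M for sy in(-1,1)]+[R.apply([.08,sy*.02,.03])+M for sy in(-1,1)]); print(proj(w,pp).round(1))
q=cv2.resize(a[85:195,225:335],(550,550),interpolation=cv2.INTER_CUBIC); cv2.imwrite("pics/crop3.png",q)
# jacobian px per mm along tool x,y
for d in ([.001,0,0],[0,.001,0]): print(proj(w,M+R.apply(d))-proj(w,M))
```

```text
50 250 307
60 250 306
70 250 305
100 240 315
110 240 315
170 241 313
180 241 313
186 241 312
205 252 261
215 252 254
0.016 [259.7426605  123.34082652] [298.89246097 162.90255192]
0.0215 [253.0151371  116.32913366] [305.61849485 169.49327643]
0.024 [249.9576806  113.12118806] [308.67513037 172.46909744]
[[258.4 225.4]
 [300.3 225.5]
 [255.9  44.5]
 [303.3  44.7]]
[[ 0.00187751 -1.2372363 ]]
[[1.22354803 0.00348258]]
```

View pics/crop3.png

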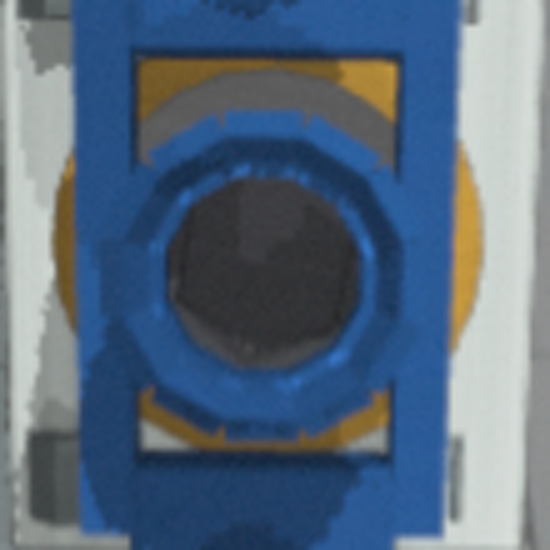

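The bore's dark disc is centred at crop (265,274), which is image (278,139) and about 4.5 mm off the top-view estimate. Going to a pre-insertion pose on the axis, rolled back 1.0 rad to leave joint 6 room for the search and the clockwise turn.

```bash
cat >> h.py <<'E'
M2=np.array([.5697,.2414,.185])+frame(-12.7)[1].apply([.0045,-.0021,0]); r=np.array([-.0055,.0007,0]); YAW=-13.1
def goal(s,roll):
    m,R=frame(YAW,roll); return M2+m*s-R.apply(r),R
E
python3 - <<'E'
from h import *
print(M2); p,R=goal(.108,-1.0); rows(p,R,10)
E
```

```text
[0.56895198 0.24618143 0.18388717]
[0.0048, -0.0008, 0.0052] [0.0003, -0.0002, -0.0993]
[0.0049, -0.0003, 0.0052] [0.0003, -0.0001, -0.0994]
[0.0049, 0.0001, 0.0053] [0.0003, -0.0002, -0.0993]
[0.0048, 0.0006, 0.0052] [0.0002, -0.0001, -0.0993]
[0.0048, 0.0012, 0.0052] [0.0003, -0.0002, -0.0993]
[0.0046, 0.0015, 0.0052] [0.0003, -0.0001, -0.0994]
[0.0044, 0.0021, 0.0052] [0.0003, -0.0002, -0.0993]
[0.0042, 0.0025, 0.0052] [0.0003, -0.0001, -0.0993]
[0.004, 0.0028, 0.0053] [0.0003, -0.0002, -0.0994]
[0.0036, 0.0033, 0.0052] [0.0002, -0.0001, -0.0993]
```

move_arm --commands '[0.005,-0.001,0.005,0,0,-0.1,0,0.005,0,0.005,0,0,-0.1,0,0.005,0,0.005,0,0,-0.1,0,0.005,0.0005,0.005,0,0,-0.1,0,0.005,0.001,0.005,0,0,-0.1,0]'

```text
time: 6.2
tool_pos: [0.4941, 0.2417, 0.2982]
orientation: [0.578, 0.768, 0.113, 0.253]
wrist_force: [0.7, 0.6, -4.0]
finger_gap: 0.0207
finger_force: 91.9
```

move_arm --commands '[0.0045,0.0015,0.005,0,0,-0.1,0,0.0045,0.002,0.005,0,0,-0.1,0,0.004,0.0025,0.005,0,0,-0.1,0,0.004,0.003,0.005,0,0,-0.1,0,0.0035,0.0035,0.005,0,0,-0.1,0]'

```text
time: 6.7
tool_pos: [0.5094, 0.2629, 0.275]
orientation: [0.37, 0.887, 0.047, 0.273]
wrist_force: [-0.3, 0.5, -3.6]
finger_gap: 0.0204
finger_force: 91.8
```

Run:
```python
from h import *
o=get_obs();print(o["joint_pos"],o["wrist_force"],o["ft_torque"])
p,R=goal(.108,-1.0); rows(p,R,1)
s=read_camera("scene"); q=proj(s,M2)[0].astype(int); print(q)
cv2.imwrite("pics/s4.png",cv2.resize(s["pixels"][q[1]-75:q[1]+45,q[0]-80:q[0]+80],None,fx=5,fy=5,interpolation=cv2.INTER_CUBIC)[:,:,::-1])
```

```text
[ 0.57103297  0.20885832  1.83609786 -0.57741331  0.76996038  0.14467519] [-0.2980277   0.49149701 -3.64131318] [ 0.18192011  0.68688944 -0.00184224]
[0.0005, -0.0008, 0.002] [0.0033, 0.0009, 0.0089]
[374 202]
```

View pics/s4.png

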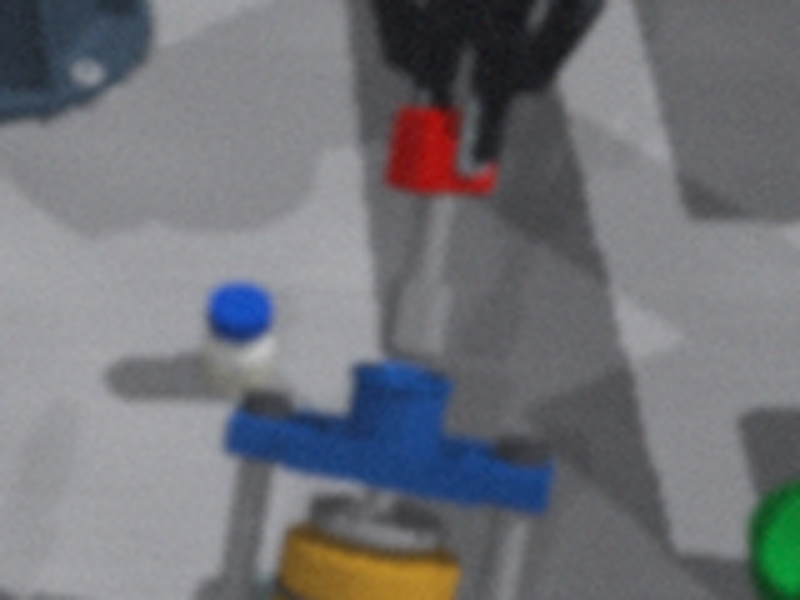

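Run:
```python
from h import *
s=read_camera("scene"); o=get_obs(); R=Ro.from_quat(o["orientation"]); P=o["tool_pos"]
f=lambda X:((proj(s,X)-[294,127])*5).round(0).tolist()
m,_=frame(YAW)
print("key origin,hex top,tip r=-.0055",f([P+R.apply(r+[0,0,z]) for z in(.011,.058,.096)]))
print("key r=0",f([P+R.apply([0,0,z]) for z in(.011,.058,.096)]))
print("mouth M2",f([M2,M2-m*.03]),"M",f([.5697,.2414,.185]))
for d in np.eye(3)*.005: print(f(M2+d))
a=s["pixels"]; h=cv2.cvtColor(a,cv2.COLOR_RGB2HSV)
for y in range(198,212,2):
    x=np.nonzero(cv2.inRange(h[y:y+1],(100,130,40),(125,255,255))[0][330:420])[0]+330; print("blue",y,((x.min()-294)*5,(x.max()+1-294)*5,(y-127)*5))
for y in range(170,200,3): print(y,(y-127)*5,a[y,366:390].mean(1).astype(int))
```

```text
key origin,hex top,tip r=-.0055 [[436.0, 189.0], [419.0, 280.0], [406.0, 352.0]]
key r=0 [[441.0, 189.0], [425.0, 279.0], [412.0, 352.0]]
mouth M2 [[400.0, 378.0], [390.0, 434.0]] M [[391.0, 377.0]]
[[401.0, 385.0]]
[[410.0, 378.0]]
[[401.0, 371.0]]Traceback (most recent call last):
  File "<stdin>", line 11, in <module>
    return umr_minimum(a, axis, None, out, keepdims, initial, where)
ValueError: zero-size array to reduction operation minimum which has no identity
```

Run:
```python
from h import *
s=read_camera("scene"); a=s["pixels"].astype(int); h=cv2.cvtColor(s["pixels"],cv2.COLOR_RGB2HSV)
b=cv2.inRange(h,(100,130,40),(125,255,255))
for y in range(199,216,2):
    x=np.nonzero(b[y,360:392])[0]+360
    if len(x): print("blue",(y-127)*5,(x.min()-294)*5,(x.max()+1-294)*5)
rd=cv2.inRange(h,(0,140,60),(8,255,255))
for y in range(148,168,3):
    x=np.nonzero(rd[y,350:400])[0]+350
    if len(x): print("red",(y-127)*5,(x.min()-294)*5,(x.max()+1-294)*5)
print("cols",(np.arange(368,388,1)-294)*5)
for y in range(166,202,2): print((y-127)*5,a[y,368:388].mean(1).astype(int).tolist())
```

```text
blue 370 360 430
blue 380 360 450
blue 390 355 450
blue 400 355 445
blue 410 355 445
blue 420 330 440
blue 430 330 445
blue 440 330 480
red 105 435 440
red 120 400 460
red 135 400 455
red 150 395 455
red 165 395 455
red 180 390 490
cols [370 375 380 385 390 395 400 405 410 415 420 425 430 435 440 445 450 455
 460 465]
195 [105, 101, 101, 99, 98, 101, 95, 91, 92, 84, 75, 83, 92, 99, 109, 111, 106, 93, 91, 90]
205 [112, 104, 103, 101, 99, 101, 104, 102, 94, 91, 88, 94, 107, 120, 131, 125, 118, 107, 102, 102]
215 [116, 106, 104, 101, 103, 102, 104, 101, 91, 92, 92, 100, 112, 125, 130, 125, 114, 103, 105, 101]
225 [118, 107, 105, 106, 105, 102, 101, 101, 95, 91, 93, 104, 118, 128, 131, 123, 114, 105, 101, 104]
235 [120, 109, 105, 110, 105, 104, 102, 100, 94, 96, 98, 110, 119, 129, 128, 120, 107, 105, 105, 103]
245 [124, 111, 107, 106, 105, 104, 104, 98, 92, 96, 103, 114, 123, 127, 124, 119, 109, 105, 105, 104]
255 [142, 118, 113, 109, 107, 107, 107, 102, 94, 99, 106, 120, 127, 131, 124, 111, 106, 105, 103, 106]
265 [146, 125, 112, 110, 107, 104, 103, 97, 99, 103, 112, 122, 130, 129, 118,
[... 323 characters left out ...]
111, 104]
305 [152, 135, 113, 97, 87, 96, 107, 115, 119, 117, 119, 121, 129, 133, 131, 124, 115, 109, 105, 106]
315 [151, 131, 105, 93, 88, 106, 114, 116, 117, 120, 118, 125, 131, 133, 130, 123, 108, 105, 107, 101]
325 [146, 133, 105, 92, 94, 105, 116, 117, 115, 122, 120, 126, 126, 130, 123, 116, 107, 104, 102, 98]
335 [155, 134, 104, 89, 95, 110, 117, 119, 118, 119, 123, 128, 133, 130, 122, 110, 104, 102, 99, 96]
345 [154, 137, 111, 92, 93, 102, 109, 108, 112, 114, 117, 124, 123, 125, 118, 105, 102, 100, 95, 95]
355 [141, 141, 126, 106, 99, 92, 90, 94, 92, 92, 95, 102, 103, 103, 105, 104, 102, 98, 104, 96]
365 [83, 85, 89, 97, 100, 92, 96, 98, 93, 92, 92, 89, 90, 88, 93, 91, 96, 97, 98, 99]
```

Run:
```python
from h import *
w=wrist(); o=get_obs(); R=Ro.from_quat(o["orientation"]).as_matrix(); print("tool axes",R.round(2).tolist())
for n,a in (("w2",cv2.imread("w2raw.png")[:,:,::-1]),("w3",cv2.imread("pics/w3.png")[:,:,::-1]),("now",w["pixels"])):
    print(n,[int(v) for v in a[196:250,275:290].mean(1)[:,0]])
    print("  G",[int(v) for v in a[196:212,275:290].mean(1)[:,1]])
cv2.imwrite("pics/w4.png",w["pixels"][:,:,::-1])
```

```text
tool axes [[-0.57, 0.63, 0.52], [0.69, 0.72, -0.12], [-0.45, 0.29, -0.85]]
w2 [204, 203, 200, 188, 166, 138, 115, 102, 101, 109, 120, 124, 124, 125, 124, 125, 125, 125, 125, 126, 125, 125, 126, 126, 127, 127, 127, 127, 127, 127, 127, 127, 127, 128, 128, 131, 139, 148, 156, 162, 164, 161, 158, 156, 153, 150, 148, 147, 147, 147, 147, 147, 147, 147]
  G [204, 203, 199, 188, 166, 138, 115, 101, 97, 79, 40, 21, 18, 18, 17, 20]
w3 [45, 56, 65, 75, 83, 92, 100, 105, 108, 117, 127, 129, 129, 130, 131, 131, 131, 131, 131, 131, 131, 132, 132, 132, 133, 133, 133, 133, 134, 133, 134, 134, 134, 134, 135, 139, 148, 157, 165, 172, 174, 172, 170, 167, 165, 163, 161, 161, 161, 160, 160, 160, 160, 160]
  G [67, 73, 78, 85, 90, 96, 102, 106, 105, 84, 39, 22, 19, 19, 21, 20]
now [66, 67, 67, 72, 79, 88, 92, 96, 97, 102, 106, 107, 107, 108, 109, 109, 109, 109, 110, 110, 110, 110, 111, 112, 112, 113, 112, 113, 113, 114, 113, 112, 113, 114, 115, 122, 134, 146, 159, 167, 172, 174, 175, 176, 177, 178, 179, 180, 179, 179, 179, 179, 179, 179]
  G [68, 68, 69, 73, 80, 87, 92, 96, 95, 74, 32, 20, 19, 20, 21, 21]
```

View pics/w4.png

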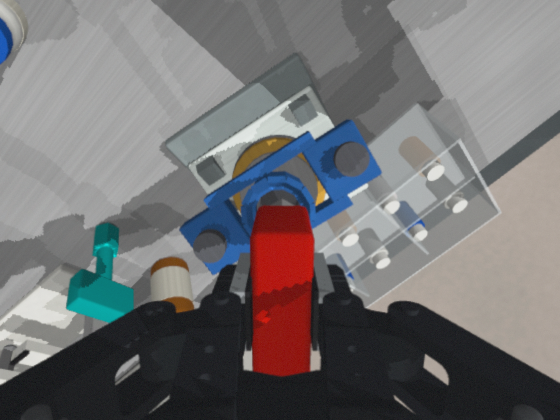

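In this view the ring is at x≈277 and the handle axis at x≈282. With the scene crop this suggests the key is about 1.5 mm off towards tool +y, well inside the cone's capture. Correcting that and going in gently.

move_arm --commands '[-0.001,-0.0015,0.005,0,0,0,0,0,0,0.006,0,0,0,0,0,0,0.004,0,0,0,0,0,0,0,0,0,0,0]'

```text
time: 7.3
tool_pos: [0.5161, 0.2603, 0.2621]
orientation: [0.371, 0.886, 0.048, 0.273]
wrist_force: [0.4, 0.4, -3.4]
finger_gap: 0.0205
finger_force: 91.8
```

move_arm --commands '[0,0,0.003,0,0,0,0,0,0,0.003,0,0,0,0,0,0,0,0,0,0,0]'

```text
time: 7.6
tool_pos: [0.5193, 0.2601, 0.2579]
orientation: [0.371, 0.886, 0.048, 0.273]
wrist_force: [-3.0, 0.5, 0.6]
finger_gap: 0.0205
finger_force: 92.7
```

```bash
cat >> h.py <<'E'
def st(base=None):
    o=get_obs(); m,_=frame(YAW); R=Ro.from_quat(o["orientation"]); k=o["tool_pos"]+R.apply(r)-M2
    F=o["wrist_force"]-np.array([0,0,-3.7]); s=k@m
    print("t",o["time"],"depth",round((.096-s)*1e3,1),"lat(press x,y)mm",(frame(YAW)[1].inv().apply(k)*1e3)[[1,0]].round(1),"axial",round(F@m,1),"Ftool",R.inv().apply(F).round(1),"j6",round(o["joint_pos"][5],2),"tilt",np.degrees(np.arccos(-R.as_matrix()[:,2]@m)).round(2),"torq",R.inv().apply(o["ft_torque"]).round(2))
E
python3 -c "from h import *; st()"
```

```text
t 7.6 depth 5.9 lat(press x,y)mm [ 0.5 -0.1] axial 5.3 Ftool [ 0.2 -0.3 -5.3] j6 0.16 tilt 0.31 torq [0.56 0.56 0.01]
```

move_arm --commands '[-0.002,0,0,0,0,0,0,0,0,0,0,0,0,0]'

```text
time: 7.8
tool_pos: [0.5202, 0.259, 0.2589]
orientation: [0.371, 0.886, 0.049, 0.273]
wrist_force: [-7.9, 1.6, 4.4]
finger_gap: 0.0209
finger_force: 93.3
```

```bash
python3 -c "from h import *; st()"
```

```text
t 7.8 depth 5.6 lat(press x,y)mm [ 2.  -0.9] axial 11.2 Ftool [  2.   -1.5 -11.2] j6 0.15 tilt 0.34 torq [0.65 0.97 0.  ]
```

move_arm --commands '[0.004,0,0,0,0,0,0,0,0,0,0,0,0,0]'

```text
time: 8.0
tool_pos: [0.5181, 0.2617, 0.2572]
orientation: [0.37, 0.886, 0.049, 0.273]
wrist_force: [-2.9, 0.6, 1.5]
finger_gap: 0.0203
finger_force: 92.6
```

```bash
python3 -c "from h import *; st()"
```

```text
t 8.0 depth 5.7 lat(press x,y)mm [-1.1  1.2] axial 6.0 Ftool [-0.3  0.1 -6. ] j6 0.17 tilt 0.35 torq [ 0.26  0.37 -0.01]
```

move_arm --commands '[-0.002,-0.002,0,0,0,0,0,0,0,0,0,0,0,0]'

```text
time: 8.2
tool_pos: [0.5177, 0.2581, 0.2567]
orientation: [0.371, 0.887, 0.048, 0.273]
wrist_force: [-0.4, -0.2, -3.4]
finger_gap: 0.0201
finger_force: 91.8
```

```bash
python3 -c "from h import *; st()"
```

```text
t 8.2 depth 6.3 lat(press x,y)mm [-1.  -2.4] axial 0.4 Ftool [-0.1 -0.3 -0.4] j6 0.16 tilt 0.23 torq [0.25 0.67 0.02]
```

move_arm --commands '[0,0.004,0,0,0,0,0,0,0,0,0,0,0,0]'

```text
time: 8.4
tool_pos: [0.5196, 0.2604, 0.2571]
orientation: [0.371, 0.887, 0.046, 0.272]
wrist_force: [-4.6, -2.9, -3.7]
finger_gap: 0.0206
finger_force: 92.1
```

```bash
python3 -c "from h import *; st()"
```

```text
t 8.4 depth 6.8 lat(press x,y)mm [0.3 0.3] axial 2.1 Ftool [ 0.7 -5.  -2.1] j6 0.16 tilt 0.02 torq [1.76 0.61 0.06]
```

move_arm --commands '[0,-0.004,0,0,0,0,0,0,0,0.002,0,0,0,0,0,0,0,0,0,0,0]'

```text
time: 8.7
tool_pos: [0.5191, 0.2583, 0.2552]
orientation: [0.371, 0.886, 0.048, 0.273]
wrist_force: [-0.0, 1.2, -3.0]
finger_gap: 0.0208
finger_force: 91.8
```

```bash
python3 -c "from h import *; st()"
```

```text
t 8.7 depth 8.3 lat(press x,y)mm [-0.7 -1.9] axial 0.8 Ftool [ 0.5  1.  -0.8] j6 0.16 tilt 0.29 torq [0.39 0.7  0.09]
```

move_arm --commands '[0,0,0.002,0,0,0,0,0,0,0,0,0,0,0]'

```text
time: 8.9
tool_pos: [0.5201, 0.2582, 0.2536]
orientation: [0.371, 0.886, 0.048, 0.273]
wrist_force: [0.3, 0.8, -3.0]
finger_gap: 0.0206
finger_force: 91.8
```

```bash
python3 -c "from h import *; st()"
```

```text
t 8.9 depth 10.2 lat(press x,y)mm [-0.7 -1.8] axial 0.5 Ftool [ 0.1  1.  -0.5] j6 0.16 tilt 0.3 torq [ 0.27  0.78 -0.04]
```

move_arm --commands '[0,0,0.002,0,0,0,0,0,0,0,0,0,0,0]'

```text
time: 9.1
tool_pos: [0.5211, 0.2578, 0.2519]
orientation: [0.371, 0.886, 0.048, 0.273]
wrist_force: [-0.4, 0.2, -4.9]
finger_gap: 0.0207
finger_force: 91.8
```

```bash
python3 -c "from h import *; st()"
```

```text
t 9.1 depth 12.2 lat(press x,y)mm [-0.7 -1.9] axial -0.8 Ftool [ 0.9 -0.4  0.8] j6 0.17 tilt 0.29 torq [0.32 0.8  0.03]
```

move_arm --commands '[0,0,0.002,0,0,0,0,0,0,0,0,0,0,0]'

```text
time: 9.3
tool_pos: [0.5221, 0.2576, 0.2502]
orientation: [0.371, 0.886, 0.048, 0.273]
wrist_force: [0.1, 0.9, -3.9]
finger_gap: 0.0206
finger_force: 91.7
```

```bash
python3 -c "from h import *; st()"
```

```text
t 9.3 depth 14.2 lat(press x,y)mm [-0.7 -1.9] axial -0.1 Ftool [0.7 0.7 0.1] j6 0.17 tilt 0.28 torq [ 0.32  0.8  -0.02]
```

Free so far and the hexagon is inside the bore. Continuing.

move_arm --commands '[0,0,0.002,0,0,0,0,0,0,0.002,0,0,0,0,0,0,0,0,0,0,0]'

```text
time: 9.6
tool_pos: [0.5242, 0.2571, 0.2468]
orientation: [0.371, 0.886, 0.048, 0.273]
wrist_force: [-1.3, 0.7, -3.2]
finger_gap: 0.0207
finger_force: 92.1
```

```bash
python3 -c "from h import *; st()"
```

```text
t 9.6 depth 18.2 lat(press x,y)mm [-0.7 -1.9] axial 1.1 Ftool [ 1.  -0.2 -1.1] j6 0.17 tilt 0.28 torq [ 0.34  0.82 -0.04]
```

move_arm --commands '[0,0,0.0015,0,0,0,0,0,0,0,0,0,0,0]'

```text
time: 9.8
tool_pos: [0.5248, 0.2571, 0.2461]
orientation: [0.371, 0.886, 0.048, 0.273]
wrist_force: [-5.7, 2.1, 1.8]
finger_gap: 0.0206
finger_force: 92.8
```

```bash
python3 -c "from h import *; st()"
```

```text
t 9.8 depth 19.1 lat(press x,y)mm [-0.6 -1.7] axial 7.9 Ftool [ 2.3 -0.5 -7.9] j6 0.17 tilt 0.32 torq [0.57 1.08 0.03]
```

move_arm --commands '[0,0,0.0015,0,0,0,0,0,0,0,0,0,0,0]'

```text
time: 10.0
tool_pos: [0.5255, 0.2569, 0.2442]
orientation: [0.371, 0.887, 0.048, 0.273]
wrist_force: [-2.8, 2.6, -3.2]
finger_gap: 0.0205
finger_force: 91.9
```

```bash
python3 -c "from h import *; st()"
```

```text
t 10.0 depth 21.1 lat(press x,y)mm [-1.  -1.8] axial 2.2 Ftool [ 3.1  0.2 -2.2] j6 0.17 tilt 0.28 torq [0.44 1.44 0.06]
```

move_arm --commands '[0.0005,0,0.001,0,0,0,0,0,0,0,0,0,0,0]'

```text
time: 10.2
tool_pos: [0.5258, 0.257, 0.2433]
orientation: [0.371, 0.886, 0.048, 0.273]
wrist_force: [-3.1, 1.5, -2.6]
finger_gap: 0.0205
finger_force: 92.4
```

```bash
python3 -c "from h import *; st()"
```

```text
t 10.2 depth 22.1 lat(press x,y)mm [-1.2 -1.6] axial 2.7 Ftool [ 2.3 -0.6 -2.7] j6 0.17 tilt 0.28 torq [0.56 1.2  0.05]
```

move_arm --commands '[0,0,0.0005,0,0,0,0,0,0,0,0,0,0,0]'

```text
time: 10.4
tool_pos: [0.5261, 0.2569, 0.243]
orientation: [0.371, 0.886, 0.048, 0.273]
wrist_force: [-3.7, 1.4, -0.1]
finger_gap: 0.0205
finger_force: 92.6
```

```bash
python3 -c "from h import *; st()"
```

```text
t 10.4 depth 22.5 lat(press x,y)mm [-1.1 -1.6] axial 5.2 Ftool [ 1.5 -0.3 -5.2] j6 0.17 tilt 0.28 torq [0.64 1.3  0.08]
```

move_arm --commands '[0,0.0005,0,0,0,0.09,0,0,0.0005,0,0,0,0.09,0,0,0,0,0,0,0,0]'

```text
time: 10.7
tool_pos: [0.527, 0.2575, 0.2432]
orientation: [0.449, 0.849, 0.073, 0.268]
wrist_force: [-0.6, 0.2, -4.2]
finger_gap: 0.0205
finger_force: 91.8
```

```bash
python3 -c "from h import *; st()"
```

```text
t 10.7 depth 22.7 lat(press x,y)mm [-0.9 -1.7] axial -0.1 Ftool [ 0.6 -0.5  0.1] j6 0.36 tilt 0.28 torq [ 0.49  0.88 -0.02]
```

move_arm --commands '[0,0.0005,0,0,0,0.09,0,0,0.0005,0,0,0,0.09,0,0,0,0,0,0,0,0]'

```text
time: 11.0
tool_pos: [0.5275, 0.258, 0.2433]
orientation: [0.523, 0.806, 0.096, 0.26]
wrist_force: [-2.3, -0.2, -4.7]
finger_gap: 0.0207
finger_force: 91.8
```

```bash
python3 -c "from h import *; st()"
```

```text
t 11.0 depth 22.7 lat(press x,y)mm [-1.2 -1.8] axial 0.3 Ftool [ 0.9 -2.3 -0.3] j6 0.53 tilt 0.25 torq [ 0.95  1.06 -0.02]
```

move_arm --commands '[0,0,0.001,0,0,0,0,0,0,0,0,0,0,0]'

```text
time: 11.2
tool_pos: [0.5279, 0.258, 0.2429]
orientation: [0.522, 0.807, 0.096, 0.26]
wrist_force: [-6.3, 1.1, 0.0]
finger_gap: 0.0206
finger_force: 92.9
```

```bash
python3 -c "from h import *; st()"
```

```text
t 11.2 depth 23.3 lat(press x,y)mm [-1.  -1.7] axial 6.6 Ftool [ 1.8 -2.9 -6.6] j6 0.53 tilt 0.27 torq [ 1.36  1.03 -0.07]
```

move_arm --commands '[0,0,0.001,0,0,0,0,0,0,0,0,0,0,0]'

```text
time: 11.4
tool_pos: [0.5283, 0.2579, 0.2423]
orientation: [0.522, 0.807, 0.096, 0.26]
wrist_force: [-9.2, 1.5, 2.1]
finger_gap: 0.0208
finger_force: 93.4
```

```bash
python3 -c "from h import *; st()"
```

```text
t 11.4 depth 24.1 lat(press x,y)mm [-1.  -1.7] axial 9.8 Ftool [ 2.4 -4.2 -9.9] j6 0.53 tilt 0.28 torq [ 1.5   1.01 -0.13]
```

move_arm --commands '[0,-0.0005,-0.001,0,0,0,0,0,0.0005,0,0,0,0.08,0,0,0,0,0,0,0,0]'

```text
time: 11.7
tool_pos: [0.5282, 0.258, 0.2425]
orientation: [0.554, 0.785, 0.106, 0.256]
wrist_force: [1.0, 1.4, -7.7]
finger_gap: 0.0208
finger_force: 91.2
```

```bash
python3 -c "from h import *; st()"
```

```text
t 11.7 depth 23.8 lat(press x,y)mm [-1.3 -2. ] axial -3.7 Ftool [ 2.2 -0.5  3.7] j6 0.61 tilt 0.28 torq [ 0.62  0.99 -0.11]
```

move_arm --commands '[0,0.0005,0,0,0,0.08,0,0,0,0,0,0,0,0]'

```text
time: 11.9
tool_pos: [0.5285, 0.2581, 0.2427]
orientation: [0.585, 0.762, 0.116, 0.252]
wrist_force: [1.4, 1.3, -9.5]
finger_gap: 0.0207
finger_force: 91.1
```

```bash
python3 -c "from h import *; st()"
```

```text
t 11.9 depth 23.8 lat(press x,y)mm [-1.3 -2. ] axial -5.5 Ftool [ 2.4 -1.2  5.5] j6 0.69 tilt 0.27 torq [ 0.76  0.94 -0.08]
```

move_arm --commands '[0,0,0.0015,0,0,0,0,0,0,0,0,0,0,0]'

```text
time: 12.1
tool_pos: [0.5291, 0.2582, 0.2422]
orientation: [0.585, 0.763, 0.116, 0.252]
wrist_force: [-6.0, 2.0, -1.1]
finger_gap: 0.0206
finger_force: 92.6
```

```bash
python3 -c "from h import *; st()"
```

```text
t 12.1 depth 24.5 lat(press x,y)mm [-1.1 -1.9] axial 5.5 Ftool [ 2.4 -3.2 -5.5] j6 0.69 tilt 0.3 torq [ 1.38  0.84 -0.09]
```

move_arm --commands '[0.0005,0,0.0005,0,0,0,0,0,0,0,0,0,0,0]'

```text
time: 12.3
tool_pos: [0.5292, 0.2585, 0.242]
orientation: [0.585, 0.762, 0.116, 0.252]
wrist_force: [-10.1, 0.0, 3.9]
finger_gap: 0.0205
finger_force: 93.6
```

```bash
python3 -c "from h import *; st()"
```

```text
t 12.3 depth 24.8 lat(press x,y)mm [-1.2 -1.6] axial 11.7 Ftool [  0.1  -4.9 -11.7] j6 0.69 tilt 0.3 torq [ 1.68  0.49 -0.08]
```

```bash
cat >> h.py <<'E'
def tm(L=.3):
    o=get_obs(); R=Ro.from_quat(o["orientation"]); F=R.inv().apply(o["wrist_force"]+[0,0,3.7]); T=R.inv().apply(o["ft_torque"]-np.array([.182,.687,0]))
    print("F",F.round(1),"T-grav",T.round(2),"moment at tip",(T-np.cross([0,0,L],F)).round(2))
E
python3 -c "from h import *; tm()"
```

```text
F [  0.1  -4.9 -11.7] T-grav [ 1.06  0.14 -0.09] moment at tip [-0.4   0.12 -0.09]
```

move_arm --commands '[0,-0.001,-0.001,0,0,0,0,0,0,0,0,0,0,0]'

```text
time: 12.5
tool_pos: [0.5285, 0.2583, 0.2419]
orientation: [0.585, 0.762, 0.117, 0.252]
wrist_force: [3.1, 0.9, -5.4]
finger_gap: 0.0204
finger_force: 91.3
```

```bash
python3 -c "from h import *; st();tm()"
```

```text
t 12.5 depth 24.5 lat(press x,y)mm [-1.8 -1.9] axial -2.9 Ftool [0.7 2.1 2.9] j6 0.69 tilt 0.35 torq [ 0.23  0.5  -0.16]
F [0.7 2.1 2.9] T-grav [-0.39  0.15 -0.18] moment at tip [ 0.23 -0.05 -0.18]
```

move_arm --commands '[0,0.0003,0.001,0,0,0,0,0,0,0,0,0,0,0]'

```text
time: 12.7
tool_pos: [0.529, 0.2584, 0.2417]
orientation: [0.585, 0.762, 0.117, 0.252]
wrist_force: [-5.7, 1.1, 3.3]
finger_gap: 0.0204
finger_force: 93.0
```

```bash
python3 -c "from h import *; st();tm()"
```

```text
t 12.7 depth 24.9 lat(press x,y)mm [-1.5 -1.7] axial 9.0 Ftool [ 0.4 -1.1 -9. ] j6 0.69 tilt 0.34 torq [ 1.01  0.36 -0.16]
F [ 0.4 -1.1 -9. ] T-grav [ 0.39  0.02 -0.18] moment at tip [ 0.06 -0.11 -0.18]
```

move_arm --commands '[0,0.0004,0,0,0,0.08,0,0,0,0,0,0,0,0]'

```text
time: 12.9
tool_pos: [0.5293, 0.2585, 0.2419]
orientation: [0.616, 0.737, 0.127, 0.247]
wrist_force: [-5.9, 1.5, 4.2]
finger_gap: 0.0206
finger_force: 93.0
```

```bash
python3 -c "from h import *; st();tm()"
```

```text
t 12.9 depth 24.8 lat(press x,y)mm [-1.5 -1.7] axial 9.9 Ftool [  0.5  -0.8 -10. ] j6 0.78 tilt 0.35 torq [ 0.97  0.29 -0.13]
F [  0.5  -0.8 -10. ] T-grav [ 0.33 -0.01 -0.14] moment at tip [ 0.09 -0.16 -0.14]
```

move_arm --commands '[0,0.0004,0,0,0,0.08,0,0,0,0,0,0,0,0]'

```text
time: 13.1
tool_pos: [0.5297, 0.2586, 0.2421]
orientation: [0.645, 0.712, 0.137, 0.242]
wrist_force: [-5.3, 0.7, 2.3]
finger_gap: 0.0208
finger_force: 93.0
```

```bash
python3 -c "from h import *; st();tm()"
```

```text
t 13.1 depth 24.8 lat(press x,y)mm [-1.6 -1.7] axial 7.9 Ftool [-0.  -1.4 -7.9] j6 0.86 tilt 0.35 torq [ 0.98  0.28 -0.14]
F [-0.  -1.4 -7.9] T-grav [ 0.31  0.03 -0.15] moment at tip [-0.1   0.04 -0.15]
```

move_arm --commands '[0,0,-0.001,0,0,0,0,0,0,-0.001,0,0,0,0,0,0,0,0,0,0,0]'

```text
time: 13.4
tool_pos: [0.5289, 0.2585, 0.2426]
orientation: [0.644, 0.713, 0.136, 0.242]
wrist_force: [6.3, -1.2, -9.3]
finger_gap: 0.0205
finger_force: 90.6
```

```bash
python3 -c "from h import *; st();tm()"
```

```text
t 13.4 depth 24.0 lat(press x,y)mm [-1.9 -2. ] axial -8.2 Ftool [-0.6  2.4  8.2] j6 0.85 tilt 0.29 torq [-0.01  0.48 -0.15]
F [-0.6  2.4  8.2] T-grav [-0.68  0.23 -0.16] moment at tip [ 0.04  0.4  -0.16]
```

move_arm --commands '[0,0,-0.002,0,0,0,0,0,0,0,0,0,0,0]'

```text
time: 13.6
tool_pos: [0.5278, 0.2588, 0.2445]
orientation: [0.644, 0.713, 0.136, 0.242]
wrist_force: [4.3, 0.3, -8.5]
finger_gap: 0.0207
finger_force: 90.8
```

```bash
python3 -c "from h import *; st();tm()"
```

```text
t 13.6 depth 21.8 lat(press x,y)mm [-1.8 -2. ] axial -6.3 Ftool [0.9 1.3 6.3] j6 0.85 tilt 0.3 torq [ 0.16  0.51 -0.08]
F [0.9 1.3 6.3] T-grav [-0.51  0.26 -0.09] moment at tip [-0.12 -0.02 -0.09]
```

move_arm --commands '[0,0,-0.002,0,0,0,0,0,0,0,0,0,0,0]'

```text
time: 13.8
tool_pos: [0.5267, 0.2591, 0.2465]
orientation: [0.645, 0.712, 0.136, 0.242]
wrist_force: [3.2, 1.0, -4.5]
finger_gap: 0.0205
finger_force: 91.4
```

```bash
python3 -c "from h import *; st();tm()"
```

```text
t 13.8 depth 19.6 lat(press x,y)mm [-1.8 -2. ] axial -2.2 Ftool [1.  2.4 2.2] j6 0.85 tilt 0.31 torq [ 0.26  0.37 -0.05]
F [1.  2.4 2.2] T-grav [-0.41  0.13 -0.06] moment at tip [ 0.32 -0.16 -0.06]
```

move_arm --commands '[0,0,-0.003,0,0,0,0,0,0,0,0,0,0,0]'

```text
time: 14.0
tool_pos: [0.5248, 0.2595, 0.2493]
orientation: [0.645, 0.712, 0.136, 0.241]
wrist_force: [0.5, -0.2, -3.2]
finger_gap: 0.0206
finger_force: 91.8
```

Run:
```python
from h import *
st();tm()
w=wrist(); a=w["pixels"]; print([int(v) for v in a[196:212,275:290].mean(1)[:,1]],[int(v) for v in a[222:245,275:290].mean(1)[:,0]])
print(cv2.inRange(cv2.cvtColor(a,cv2.COLOR_RGB2HSV),(0,140,60),(8,255,255))[225].nonzero()[0][[0,-1]])
cv2.imwrite("w5raw.png",a[:,:,::-1])
s=read_camera("scene"); cv2.imwrite("pics/s5.png",cv2.resize(s["pixels"][127:247,294:454],None,fx=5,fy=5,interpolation=cv2.INTER_CUBIC)[:,:,::-1])
```

```text
t 14.0 depth 16.1 lat(press x,y)mm [-2. -2.] axial 0.1 Ftool [-0.3  0.6 -0.1] j6 0.85 tilt 0.29 torq [0.59 0.2  0.03]
F [-0.3  0.6 -0.1] T-grav [-0.08 -0.05  0.02] moment at tip [0.11 0.04 0.02]
[49, 55, 66, 74, 76, 75, 77, 85, 93, 78, 34, 19, 21, 20, 21, 21] [134, 134, 134, 134, 133, 134, 134, 134, 135, 140, 150, 160, 169, 175, 177, 177, 175, 173, 171, 170, 169, 168, 168]
[255 308]
```

View pics/s5.png

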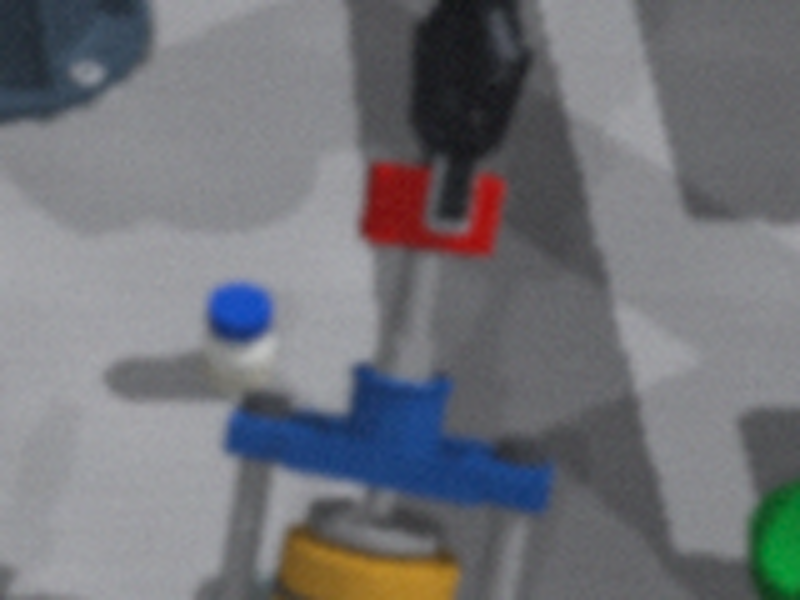

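The key is free in the bore. In the scene crop the shaft enters the collar at (410,370), parallel to the collar's axis, and the pads sit right of the handle's middle. Approaching the seat again gently at this angle.

move_arm --commands '[0,0.0005,0.003,0,0,0,0,0,0,0,0,0,0,0]'

```text
time: 14.3
tool_pos: [0.527, 0.2592, 0.2463]
orientation: [0.645, 0.712, 0.136, 0.241]
wrist_force: [2.0, -0.3, -5.1]
finger_gap: 0.0204
finger_force: 91.7
```

```bash
python3 -c "from h import *; st();tm()"
```

```text
t 14.3 depth 19.8 lat(press x,y)mm [-1.6 -1.8] axial -2.2 Ftool [-0.2  1.   2.2] j6 0.85 tilt 0.28 torq [ 0.45  0.23 -0.01]
F [-0.2  1.   2.2] T-grav [-0.21 -0.01 -0.03] moment at tip [ 0.09  0.04 -0.03]
```

move_arm --commands '[0,0,0.0015,0,0,0,0,0,0,0,0,0,0,0]'

```text
time: 14.5
tool_pos: [0.5277, 0.2591, 0.2453]
orientation: [0.645, 0.712, 0.136, 0.241]
wrist_force: [0.2, -0.2, -2.3]
finger_gap: 0.02
finger_force: 92.1
```

```bash
python3 -c "from h import *; st();tm()"
```

```text
t 14.5 depth 21.1 lat(press x,y)mm [-1.6 -1.8] axial 1.1 Ftool [-0.5  0.8 -1.1] j6 0.85 tilt 0.29 torq [ 0.64  0.27 -0.01]
F [-0.5  0.8 -1.1] T-grav [-0.03  0.02 -0.03] moment at tip [ 0.22  0.16 -0.03]
```

move_arm --commands '[0,0,0.001,0,0,0,0,0,0,0,0,0,0,0]'

```text
time: 14.7
tool_pos: [0.5281, 0.259, 0.2446]
orientation: [0.645, 0.712, 0.137, 0.241]
wrist_force: [-3.7, 0.2, 0.7]
finger_gap: 0.0206
finger_force: 92.9
```

```bash
python3 -c "from h import *; st();tm()"
```

```text
t 14.7 depth 21.9 lat(press x,y)mm [-1.6 -1.7] axial 5.7 Ftool [-0.4 -0.9 -5.7] j6 0.85 tilt 0.3 torq [ 0.78  0.26 -0.01]
F [-0.4 -0.9 -5.7] T-grav [ 0.11  0.01 -0.03] moment at tip [-0.15  0.13 -0.03]
```

move_arm --commands '[0,0,0.001,0,0,0,0,0,0,0,0,0,0,0]'

```text
time: 14.9
tool_pos: [0.5286, 0.2589, 0.2438]
orientation: [0.645, 0.712, 0.137, 0.241]
wrist_force: [-3.9, 0.5, 1.8]
finger_gap: 0.0206
finger_force: 93.2
```

```bash
python3 -c "from h import *; st();tm()"
```

```text
t 14.9 depth 22.8 lat(press x,y)mm [-1.5 -1.7] axial 6.8 Ftool [-0.3 -0.5 -6.8] j6 0.85 tilt 0.31 torq [ 0.94  0.21 -0.08]
F [-0.3 -0.5 -6.8] T-grav [ 0.27 -0.04 -0.09] moment at tip [ 0.14  0.04 -0.09]
```

The torque sign and the slow sinking suggest the key is just past the fit window on the clockwise side. Easing to about 4 N and turning back in small steps.

move_arm --commands '[0,0,-0.001,0,0,0,0,0,-0.0003,0,0,0,-0.05,0,0,0,0,0,0,0,0]'

```text
time: 15.2
tool_pos: [0.5279, 0.2588, 0.2441]
orientation: [0.627, 0.728, 0.13, 0.245]
wrist_force: [0.6, 0.4, -4.1]
finger_gap: 0.0206
finger_force: 91.8
```

```bash
python3 -c "from h import *; st();tm()"
```

```text
t 15.2 depth 22.3 lat(press x,y)mm [-1.7 -1.9] axial -0.6 Ftool [0.4 0.4 0.6] j6 0.8 tilt 0.27 torq [ 0.42  0.32 -0.05]
F [0.4 0.4 0.6] T-grav [-0.23  0.04 -0.06] moment at tip [-0.1  -0.08 -0.06]
```

move_arm --commands '[0,-0.0003,0.0005,0,0,-0.05,0,0,0,0,0,0,0,0]'

```text
time: 15.4
tool_pos: [0.5278, 0.2586, 0.2435]
orientation: [0.609, 0.743, 0.124, 0.248]
wrist_force: [-0.4, 0.3, -4.1]
finger_gap: 0.0205
finger_force: 91.8
```

```bash
python3 -c "from h import *; st();tm()"
```

```text
t 15.4 depth 22.7 lat(press x,y)mm [-1.9 -1.9] axial -0.1 Ftool [ 0.5 -0.4  0.1] j6 0.75 tilt 0.26 torq [0.57 0.29 0.  ]
F [ 0.5 -0.4  0.1] T-grav [-0.07 -0.02 -0.01] moment at tip [-0.21 -0.16 -0.01]
```

move_arm --commands '[0,-0.0003,0.0005,0,0,-0.05,0,0,0,0,0,0,0,0]'

```text
time: 15.6
tool_pos: [0.5279, 0.2585, 0.243]
orientation: [0.59, 0.758, 0.118, 0.251]
wrist_force: [-0.0, 0.4, -3.0]
finger_gap: 0.0207
finger_force: 91.8
```

```bash
python3 -c "from h import *; st();tm()"
```

```text
t 15.6 depth 23.2 lat(press x,y)mm [-1.8 -1.8] axial 0.6 Ftool [ 0.2  0.4 -0.6] j6 0.71 tilt 0.27 torq [0.58 0.36 0.03]
F [ 0.2  0.4 -0.6] T-grav [-0.04  0.01  0.02] moment at tip [ 0.08 -0.04  0.02]
```

It's sinking without resistance, so push on.

move_arm --commands '[0,0,0.002,0,0,0,0,0,0,0,0,0,0,0]'

```text
time: 15.8
tool_pos: [0.529, 0.2583, 0.2412]
orientation: [0.59, 0.758, 0.118, 0.251]
wrist_force: [0.1, -1.2, -3.5]
finger_gap: 0.0205
finger_force: 91.8
```

```bash
python3 -c "from h import *; st();tm()"
```

```text
t 15.8 depth 25.3 lat(press x,y)mm [-1.8 -1.8] axial -0.0 Ftool [-1.2 -0.2  0. ] j6 0.71 tilt 0.27 torq [ 0.65  0.37 -0.01]
F [-1.2 -0.2  0. ] T-grav [ 0.03  0.03 -0.03] moment at tip [-0.02  0.39 -0.03]
```

move_arm --commands '[0,0,0.002,0,0,0,0,0,0,0,0,0,0,0]'

```text
time: 16.0
tool_pos: [0.53, 0.2581, 0.2396]
orientation: [0.59, 0.758, 0.118, 0.251]
wrist_force: [0.8, 0.2, -2.4]
finger_gap: 0.0205
finger_force: 91.8
```

```bash
python3 -c "from h import *; st();tm()"
```

```text
t 16.0 depth 27.3 lat(press x,y)mm [-1.8 -1.8] axial 0.7 Ftool [-0.3  1.3 -0.7] j6 0.71 tilt 0.27 torq [0.52 0.33 0.06]
F [-0.3  1.3 -0.7] T-grav [-0.1  -0.01  0.04] moment at tip [0.3  0.07 0.04]
```

move_arm --commands '[0,0,0.002,0,0,0,0,0,0,0.002,0,0,0,0,0,0,0,0,0,0,0]'

```text
time: 16.3
tool_pos: [0.5321, 0.2576, 0.2361]
orientation: [0.59, 0.758, 0.118, 0.251]
wrist_force: [-1.2, 0.6, -3.3]
finger_gap: 0.0206
finger_force: 91.8
```

```bash
python3 -c "from h import *; st();tm()"
```

```text
t 16.3 depth 31.3 lat(press x,y)mm [-1.8 -1.8] axial 1.0 Ftool [ 0.7 -0.6 -1. ] j6 0.71 tilt 0.26 torq [ 0.59  0.32 -0.02]
F [ 0.7 -0.6 -1. ] T-grav [-0.04 -0.02 -0.03] moment at tip [-0.23 -0.23 -0.03]
```

move_arm --commands '[0,0,0.002,0,0,0,0,0,0,0.001,0,0,0,0,0,0,0,0,0,0,0]'

```text
time: 16.6
tool_pos: [0.5335, 0.2577, 0.2347]
orientation: [0.59, 0.758, 0.118, 0.251]
wrist_force: [-8.4, 0.7, 5.8]
finger_gap: 0.0204
finger_force: 93.6
```

```bash
python3 -c "from h import *; st();tm()"
```

```text
t 16.6 depth 33.2 lat(press x,y)mm [-1.4 -1.4] axial 12.4 Ftool [ -0.2  -2.3 -12.5] j6 0.71 tilt 0.34 torq [ 1.23  0.27 -0.03]
F [ -0.2  -2.3 -12.5] T-grav [ 0.61 -0.08 -0.05] moment at tip [-0.09 -0.03 -0.05]
```

move_arm --commands '[0,0,0.0015,0,0,0,0,0,0,0,0,0,0,0]'

```text
time: 16.8
tool_pos: [0.5339, 0.2579, 0.2347]
orientation: [0.59, 0.758, 0.119, 0.251]
wrist_force: [-22.4, 2.6, 21.6]
finger_gap: 0.0208
finger_force: 96.5
```

```bash
python3 -c "from h import *; st();tm()"
```

```text
t 16.8 depth 33.4 lat(press x,y)mm [-1.1 -1.1] axial 33.3 Ftool [  0.4  -5.9 -33.4] j6 0.71 tilt 0.39 torq [ 2.41  0.11 -0.02]
F [  0.4  -5.9 -33.4] T-grav [ 1.79 -0.23 -0.03] moment at tip [ 0.   -0.36 -0.03]
```

Too firm: 33 N at an estimated depth of 33 mm, where the floor should be at about 36. Easing off, then wiggling the rotation under a light push to see whether this is the floor or a jam.

move_arm --commands '[0,-0.0008,-0.0025,0,0,0,0,0,0,0,0,0,0,0]'

```text
time: 17.0
tool_pos: [0.5324, 0.2574, 0.2347]
orientation: [0.59, 0.758, 0.118, 0.251]
wrist_force: [0.6, -1.6, -3.3]
finger_gap: 0.0204
finger_force: 91.8
```

```bash
python3 -c "from h import *; st();tm()"
```

```text
t 17.0 depth 32.7 lat(press x,y)mm [-2.3 -1.9] axial -0.2 Ftool [-1.7  0.2  0.2] j6 0.71 tilt 0.33 torq [0.39 0.34 0.02]
F [-1.7  0.2  0.2] T-grav [-0.23  0.    0.  ] moment at tip [-0.16  0.52  0.  ]
```

move_arm --commands '[0,-0.0002,0.0005,0,0,-0.04,0,0,0,0,0,0,0,0]'

```text
time: 17.2
tool_pos: [0.5327, 0.2575, 0.2343]
orientation: [0.574, 0.77, 0.113, 0.253]
wrist_force: [-5.9, 1.4, 4.5]
finger_gap: 0.0208
finger_force: 93.2
```

```bash
python3 -c "from h import *; st();tm()"
```

```text
t 17.2 depth 33.2 lat(press x,y)mm [-2.  -1.6] axial 10.1 Ftool [  0.5  -0.6 -10.1] j6 0.67 tilt 0.35 torq [0.78 0.44 0.06]
F [  0.5  -0.6 -10.1] T-grav [0.17 0.07 0.05] moment at tip [-0.01 -0.07  0.05]
```

move_arm --commands '[0,0.0002,0,0,0,0.06,0,0,0,0.0005,0,0,0,0]'

```text
time: 17.4
tool_pos: [0.5333, 0.2575, 0.2345]
orientation: [0.598, 0.752, 0.121, 0.25]
wrist_force: [-12.7, 2.6, 13.1]
finger_gap: 0.0206
finger_force: 94.8
```

```bash
python3 -c "from h import *; st();tm()"
```

```text
t 17.4 depth 33.3 lat(press x,y)mm [-1.8 -1.7] axial 21.1 Ftool [  0.6  -1.9 -21.1] j6 0.74 tilt 0.38 torq [1.27 0.14 0.03]
F [  0.6  -1.9 -21.1] T-grav [ 0.64 -0.19  0.02] moment at tip [ 0.06 -0.38  0.02]
```

The stop is firm and releases cleanly with no friction, and the earlier catch at 18.5 then 21 fits a constant -3 mm offset, so this is the floor: the key is home. Easing the push and turning clockwise.

move_arm --commands '[0,-0.0002,-0.0015,0,0,0,0,0,0.0005,0,0,0,0.1,0,0,0.0005,0,0,0,0.1,0,0,0,0,0,0,0,0]'

```text
time: 17.8
tool_pos: [0.5335, 0.2578, 0.2356]
orientation: [0.67, 0.689, 0.146, 0.237]
wrist_force: [1.7, 2.5, -0.9]
finger_gap: 0.0204
finger_force: 92.0
```

```bash
python3 -c "from h import *; st();tm()"
```

```text
t 17.8 depth 32.5 lat(press x,y)mm [-2.  -1.9] axial 1.8 Ftool [ 2.1  3.  -1.8] j6 0.93 tilt 0.38 torq [-0.23  0.33  0.  ]
F [ 2.1  3.  -1.8] T-grav [-0.92  0.13 -0.01] moment at tip [-0.02 -0.5  -0.01]
```

move_arm --commands '[0,0.0005,0,0,0,0.1,0,0,0.0005,0,0,0,0.1,0,0,0,0,0,0,0,0]'

```text
time: 18.1
tool_pos: [0.5343, 0.2577, 0.2361]
orientation: [0.734, 0.619, 0.168, 0.221]
wrist_force: [2.2, 0.6, -1.2]
finger_gap: 0.0208
finger_force: 91.9
```

```bash
python3 -c "from h import *; st();tm()"
```

```text
t 18.1 depth 32.5 lat(press x,y)mm [-2.2 -2.1] axial 1.1 Ftool [ 0.9  3.  -1. ] j6 1.13 tilt 0.38 torq [-0.41  0.39 -0.02]
F [ 0.9  3.  -1. ] T-grav [-1.12  0.33 -0.03] moment at tip [-0.21  0.06 -0.03]
```

move_arm --commands '[0,0.001,0.0002,0,0,0.1,0,0,0.0006,0,0,0,0.1,0]'

```text
time: 18.3
tool_pos: [0.5354, 0.2575, 0.2367]
orientation: [0.792, 0.543, 0.189, 0.203]
wrist_force: [-1.3, 1.9, 1.1]
finger_gap: 0.0203
finger_force: 92.5
```

```bash
python3 -c "from h import *; st();tm()"
```

```text
t 18.3 depth 32.5 lat(press x,y)mm [-2.  -2.1] axial 4.9 Ftool [ 1.7  0.9 -4.9] j6 1.32 tilt 0.35 torq [ 0.12  0.4  -0.4 ]
F [ 1.7  0.9 -4.9] T-grav [-0.59  0.48 -0.42] moment at tip [-0.32 -0.04 -0.42]
```

move_arm --commands '[0,0.0006,0.0002,0,0,0.1,0,0,0.0006,0,0,0,0.1,0]'

```text
time: 18.5
tool_pos: [0.5363, 0.2571, 0.2373]
orientation: [0.843, 0.461, 0.209, 0.183]
wrist_force: [-2.7, 1.6, 2.9]
finger_gap: 0.0208
finger_force: 92.8
```

```bash
python3 -c "from h import *; st();tm()"
```

```text
t 18.5 depth 32.6 lat(press x,y)mm [-2.  -2.2] axial 7.2 Ftool [ 1.2  0.6 -7.2] j6 1.52 tilt 0.35 torq [ 0.47  0.22 -0.3 ]
F [ 1.2  0.6 -7.2] T-grav [-0.21  0.44 -0.31] moment at tip [-0.03  0.07 -0.31]
```

Torque is -0.3 N m, so the screw is turning. Continuing to the stop.

move_arm --commands '[0,0.0006,-0.0003,0,0,0.1,0,0,0.0006,0,0,0,0.1,0]'

```text
time: 18.7
tool_pos: [0.5369, 0.2564, 0.2378]
orientation: [0.885, 0.375, 0.226, 0.161]
wrist_force: [0.6, 2.2, -0.4]
finger_gap: 0.0208
finger_force: 92.3
```

```bash
python3 -c "from h import *; st();tm()"
```

```text
t 18.7 depth 32.5 lat(press x,y)mm [-2.1 -2.4] axial 2.7 Ftool [ 2.9  0.3 -2.7] j6 1.72 tilt 0.34 torq [ 0.5   0.35 -0.93]
F [ 2.9  0.3 -2.7] T-grav [-0.12  0.7  -0.95] moment at tip [-0.02 -0.17 -0.95]
```

move_arm --commands '[0,0.0006,0,0,0,0.1,0,0,0.0006,0,0,0,0.1,0]'

```text
time: 18.9
tool_pos: [0.5372, 0.2554, 0.2382]
orientation: [0.917, 0.287, 0.24, 0.139]
wrist_force: [-2.9, 2.2, 2.2]
finger_gap: 0.0208
finger_force: 118.1
```

```bash
python3 -c "from h import *; st();tm()"
```

```text
t 18.9 depth 32.5 lat(press x,y)mm [-2.4 -2.8] axial 6.7 Ftool [ 1.4 -0.8 -6.7] j6 1.91 tilt 0.31 torq [ 0.8 -0.3 -3.2]
F [ 1.4 -0.8 -6.7] T-grav [ 0.26  0.16 -3.22] moment at tip [ 0.02 -0.25 -3.22]
```

move_arm --commands '[0,0.0006,0,0,0,0.1,0]'

```text
time: 19.0
tool_pos: [0.5375, 0.255, 0.2384]
orientation: [0.93, 0.241, 0.247, 0.127]
wrist_force: [-3.6, 2.6, 2.8]
finger_gap: 0.0203
finger_force: 116.6
```

```bash
python3 -c "from h import *; st();tm()"
```

```text
t 19.0 depth 32.5 lat(press x,y)mm [-2.4 -2.8] axial 7.7 Ftool [ 1.2 -1.3 -7.7] j6 2.01 tilt 0.32 torq [ 0.82 -0.21 -3.1 ]
F [ 1.2 -1.3 -7.7] T-grav [ 0.33  0.31 -3.12] moment at tip [-0.05 -0.04 -3.12]
```

The torque rises to a firm 3.2 N m, so the screw is at its stop. Unwinding until the torque is gone, without turning the screw back.

move_arm --commands '[0,-0.0005,-0.0003,0,0,-0.1,0,0,0,0,0,0,0,0]'

```text
time: 19.2
tool_pos: [0.5373, 0.2552, 0.2382]
orientation: [0.917, 0.286, 0.24, 0.139]
wrist_force: [1.2, 1.1, -2.2]
finger_gap: 0.0208
finger_force: 92.4
```

```bash
python3 -c "from h import *; st();tm()"
```

```text
t 19.2 depth 32.6 lat(press x,y)mm [-2.3 -2.9] axial 0.8 Ftool [ 2.1  0.3 -0.8] j6 1.91 tilt 0.26 torq [ 0.53 -0.1  -0.21]
F [ 2.1  0.3 -0.8] T-grav [-0.01  0.36 -0.22] moment at tip [ 0.07 -0.26 -0.22]
```

move_arm --commands '[0,-0.0003,0,0,0,-0.05,0,0,0,0,0,0,0,0]'

```text
time: 19.4
tool_pos: [0.5372, 0.2554, 0.2381]
orientation: [0.91, 0.307, 0.236, 0.144]
wrist_force: [1.9, 1.2, -4.0]
finger_gap: 0.0209
finger_force: 92.0
```

Run:
```python
from h import *
st();tm()
w=wrist();m=cv2.inRange(cv2.cvtColor(w["pixels"],cv2.COLOR_RGB2HSV),(0,140,50),(8,255,255))
for y in (210,218,226,234,245,255): x=m[y].nonzero()[0]; print(y,x.min() if len(x) else 0,x.max() if len(x) else 0)
```

```text
t 19.4 depth 32.6 lat(press x,y)mm [-2.3 -2.9] axial -1.1 Ftool [ 1.9 -0.1  1.1] j6 1.86 tilt 0.25 torq [ 0.56 -0.09 -0.01]
F [ 1.9 -0.1  1.1] T-grav [ 0.01  0.35 -0.03] moment at tip [-0.03 -0.23 -0.03]
210 256 304
218 254 305
226 252 307
234 250 310
245 250 310
255 249 311
```

move_arm --commands '[0.0005,0,-0.003,0,0,0,0,0,0,-0.005,0,0,0,0,0,0,-0.005,0,0,0,0,0,0,0,0,0,0,0]'

```text
time: 19.85
tool_pos: [0.5299, 0.2535, 0.2415]
orientation: [0.912, 0.307, 0.23, 0.146]
wrist_force: [50.7, -9.0, -67.8]
finger_gap: 0.0201
finger_force: 94.4
```

```bash
python3 -c "from h import *; st();tm()"
```

```text
t 19.85 depth 26.1 lat(press x,y)mm [-6.1 -6.4] axial -81.6 Ftool [ 9.   5.7 81.5] j6 1.85 tilt 0.52 torq [-0.85  1.   -0.3 ]
F [ 9.   5.7 81.5] T-grav [-1.41  1.43 -0.3 ] moment at tip [ 0.3  -1.26 -0.3 ]
```

move_arm --commands '[0,0,-0.005,0,0,0,0,0,0,-0.006,0,0,0,0,0,0,-0.008,0,0,0,0,0,0,-0.01,0,0,0,0,0,0,-0.02,0,0,0,0]'

```text
time: 20.35
tool_pos: [0.505, 0.2617, 0.2883]
orientation: [0.911, 0.306, 0.234, 0.145]
wrist_force: [0.3, 0.0, 0.8]
finger_gap: 0.0001
finger_force: 0.0
```

```bash
python3 -c "from h import *; st();tm()"
```

```text
t 20.35 depth -27.4 lat(press x,y)mm [-3.4 -4.1] axial 3.7 Ftool [ 1.7  2.  -3.7] j6 1.83 tilt 0.08 torq [ 0.22 -0.16 -0.  ]
F [ 1.7  2.  -3.7] T-grav [-0.34  0.28 -0.02] moment at tip [ 0.25 -0.24 -0.02]
```

The key jammed on withdrawal and slipped from the pads, so it is still in the socket. Opening, then finding the handle's pose numerically by fitting its box outline in all three cameras.

move_arm --commands '[0,0,-0.02,0,0,0,100,0,0,-0.02,0,0,0,100,0,0,0,0,0,0,100,0,0,0,0,0,0,100,0,0,0,0,0,0,100]'

```text
time: 20.85
tool_pos: [0.4847, 0.2674, 0.324]
orientation: [0.911, 0.307, 0.236, 0.144]
wrist_force: [-0.3, -0.2, -0.5]
finger_gap: 0.0723
finger_force: 0.0
```

```bash
cat > fit.py <<'E'
from h import *
from scipy.optimize import minimize
box=np.array([[x,y,z] for x in(-.011,.011) for y in(-.033,.033) for z in(0,.04)])
def red(c):
    h=cv2.cvtColor(c["pixels"],cv2.COLOR_RGB2HSV); m=cv2.inRange(h,(0,150,45),(7,255,255))|cv2.inRange(h,(174,150,45),(180,255,255))
    n,l,s,_=cv2.connectedComponentsWithStats(m); return l,s
def fit(p0,R0,cams,verbose=1):
    ms=[]
    for c in cams:
        l,s=red(c); g=proj(c,p0+R0.apply([0,0,.02]))[0]
        best=min((i for i in range(1,len(s)) if s[i,4]>25),key=lambda i:abs(l==i)[:].shape and np.hypot(s[i,0]+s[i,2]/2-g[0],s[i,1]+s[i,3]/2-g[1]))
        ms.append((l==best).astype(np.float32))
    K=4
    def cost(v):
        R=R0*Ro.from_rotvec(v[3:]); e=0
        for c,m in zip(cams,ms):
            h=cv2.convexHull(np.float32(proj(c,p0+v[:3]/1e2+R.apply(box))))
            ys,xs=np.nonzero(m); x0,y0=max(0,xs.min()-25),max(0,ys.min()-25); x1,y1=xs.max()+25,ys.max()+25
            sub=m[y0:y1,x0:x1]; im=np.zeros((sub.shape[0]*K,sub.shape[1]*K),np.uint8)
            cv2.fillConvexPoly(im,np.int32(((h-[x0,y0]+.5)*K*16).round()),1,shift=4)
            im=im.reshape(sub.shape[0],K,sub.shape[1],K).mean((1,3)); e+=1-np.minimum(im,sub).sum()/np.maximum(im,sub).sum()
        return e+ 3*(v[3]**2+v[4]**2)
    r=min((minimize(cost,[0,0,0,0,0,a],method="Powell",options=dict(maxiter=40)) for a in(-.3,0,.3)),key=lambda r:r.fun)
    if verbose: print("cost",round(r.fun,3),"areas",[int(m.sum()) for m in ms],"shift mm",(r.x[:3]*10).round(1),"rot deg",np.degrees(r.x[3:]).round(1))
    return p0+r.x[:3]/1e2, R0*Ro.from_rotvec(r.x[3:])
E
python3 - <<'E'
from fit import *
o=get_obs(); print(o["tool_pos"],o["finger_gap"],o["time"])
m,_=frame(YAW); T=Ro.from_quat(o["orientation"])
w=wrist();t=read_camera("top");s=read_camera("scene")
# key axes: key z = -tool z, key x = tool y  => key y = -tool... (x×: y = z×x)
A=T.as_matrix(); kz=m; kx=A[:,1]-(A[:,1]@m)*m; kx/=np.linalg.norm(kx); R0=Ro.from_matrix(np.c_[kx,np.cross(kz,kx),kz])
c0=M2+frame(YAW)[1].apply([-.0018,-.0018,0])
for n,cs in (("w",[w]),("t",[t]),("s",[s]),("wts",[w,t,s])):
    p,R=fit(c0+m*.055,R0,cs); d=p-c0; ax=R.as_matrix()[:,2]
    print(n,"p",p.round(4),"height above mouth",round(d@m*1e3,1),"tilt deg",np.degrees(np.arccos(ax@m)).round(1),"in tool",T.inv().apply(p-o["tool_pos"]).round(4),"axis in tool",T.inv().apply(ax).round(3),"keyx in tool",T.inv().apply(R.as_matrix()[:,0]).round(3))
E
```

```text
[0.48467167 0.26741276 0.32395748] 0.07232053087529147 20.85
cost 0.037 areas [3627] shift mm [  2.   -2.9 -10.1] rot deg [-2.7  1.5 -0.8]
w p [0.5407 0.2484 0.2195] height above mouth 45.1 tilt deg 3.0 in tool [-0.0084 -0.0005  0.1197] axis in tool [ 0.05   0.026 -0.998] keyx in tool [-0.015  1.     0.025]
cost 0.261 areas [234] shift mm [-0.7  0.5 -4.3] rot deg [-0.3  2.2  3.3]
t p [0.538  0.2519 0.2252] height above mouth 51.7 tilt deg 2.2 in tool [-0.0061 -0.0022  0.1131] axis in tool [ 0.01   0.039 -0.999] keyx in tool [0.058 0.998 0.039]
cost 0.109 areas [348] shift mm [-0.7  0.4 -2.8] rot deg [  3.2  -2.  -12.2]
s p [0.538  0.2518 0.2268] height above mouth 53.0 tilt deg 3.8 in tool [-0.0057 -0.0014  0.1118] axis in tool [-0.048 -0.041 -0.998] keyx in tool [-0.212  0.977 -0.03 ]
cost 0.585 areas [3627, 234, 348] shift mm [-0.1 -0.8 -1.7] rot deg [ 1.4 -0.  -2.3]
wts p [0.5386 0.2506 0.2279] height above mouth 53.6 tilt deg 1.4 in tool [-0.0056  0.0002  0.1113] axis in tool [-0.02 -0.   -1.  ] keyx in tool [-0.04   0.999  0.   ]
```

The handle is still about 49 mm above the mouth, so the key is home and upright, with its axis about 7 mm to tool -x of the hand's centre. The hexagon is wedged rotationally. I'll regrip it centred and deeper.

move_arm --commands '[-0.007,0,0.03,0,0,0,100,0,0,0.03,0,0,0,100,0,0,0.02,0,0,0,100,0,0,0.015,0,0,0,100,0,0,0.013,0,0,0,100]'

```text
time: 21.5
tool_pos: [0.5363, 0.2505, 0.2301]
orientation: [0.911, 0.307, 0.237, 0.144]
wrist_force: [-0.0, -0.4, 0.8]
finger_gap: 0.0854
finger_force: 0.0
```

move_arm --commands '[0,0,0,0,0,0,0,0,0,0,0,0,0,0,0,0,0,0,0,0,0,0,0,0,0,0,0,0,0,0,0,0,0,0,0]' --grip_force 110

```text
time: 22.0
tool_pos: [0.5355, 0.2513, 0.2321]
orientation: [0.911, 0.306, 0.238, 0.143]
wrist_force: [-6.6, 1.3, 4.7]
finger_gap: 0.0209
finger_force: 105.4
```

```bash
python3 -c "
from h import *; st();tm(); o=get_obs(); print(o['finger_gap'],o['wrist_force'])
w=wrist();m=cv2.inRange(cv2.cvtColor(w['pixels'],cv2.COLOR_RGB2HSV),(0,140,50),(8,255,255))
for y in range(150,260,12): x=m[y,150:410].nonzero()[0]+150; print(y,(x.min(),x.max()) if len(x) else None)
"
```

```text
t 22.0 depth 37.3 lat(press x,y)mm [-6.  -7.2] axial 10.7 Ftool [ -0.9  -0.8 -10.7] j6 1.87 tilt 0.38 torq [ 0.75 -0.43  0.12]
F [ -0.9  -0.8 -10.7] T-grav [0.19 0.01 0.1 ] moment at tip [-0.05  0.3   0.1 ]
0.020918263217748548 [-6.6259678   1.26457417  4.7018354 ]
150 None
162 None
174 None
186 None
198 (np.int64(263), np.int64(279))
210 (np.int64(257), np.int64(310))
222 (np.int64(254), np.int64(313))
234 (np.int64(252), np.int64(316))
246 (np.int64(251), np.int64(316))
258 (np.int64(251), np.int64(316))
```

move_arm --commands '[0,0,-0.0015,0,0,0,0,0,0,0,0,0,0,0]'

```text
time: 22.25
tool_pos: [0.5352, 0.2512, 0.2321]
orientation: [0.911, 0.307, 0.237, 0.144]
wrist_force: [7.3, 2.6, -7.2]
finger_gap: 0.0206
finger_force: 108.7
```

```bash
python3 -c "from h import *; st();tm()"
```

```text
t 22.25 depth 37.1 lat(press x,y)mm [-6.3 -7.5] axial -6.4 Ftool [5.6 0.2 6.5] j6 1.87 tilt 0.33 torq [0.51 0.5  0.13]
F [5.6 0.2 6.5] T-grav [-0.05  0.94  0.12] moment at tip [ 0.   -0.74  0.12]
```

move_arm --commands '[0,-0.0002,0,0,0,-0.04,0,0,0,0,0,0,0,0]'

```text
time: 22.45
tool_pos: [0.5352, 0.2512, 0.2321]
orientation: [0.904, 0.325, 0.234, 0.149]
wrist_force: [7.9, 1.0, -8.2]
finger_gap: 0.0207
finger_force: 108.5
```

```bash
python3 -c "from h import *; st();tm()"
```

```text
t 22.45 depth 37.1 lat(press x,y)mm [-6.1 -7.6] axial -7.7 Ftool [4.5 1.4 7.8] j6 1.83 tilt 0.32 torq [0.22 0.48 0.1 ]
F [4.5 1.4 7.8] T-grav [-0.35  0.9   0.09] moment at tip [ 0.07 -0.47  0.09]
```

move_arm --commands '[0,0,-0.001,0,0,0,0,0,0,0,0,0,0,0]'

```text
time: 22.65
tool_pos: [0.5349, 0.2511, 0.2321]
orientation: [0.904, 0.325, 0.234, 0.149]
wrist_force: [17.7, 1.8, -17.9]
finger_gap: 0.0207
finger_force: 108.0
```

```bash
python3 -c "from h import *; st();tm()"
```

```text
t 22.65 depth 37.0 lat(press x,y)mm [-6.3 -7.7] axial -20.9 Ftool [ 8.6  1.8 21. ] j6 1.83 tilt 0.29 torq [-0.01  1.17  0.13]
F [ 8.6  1.8 21. ] T-grav [-0.58  1.59  0.11] moment at tip [-0.04 -0.99  0.11]
```

move_arm --commands '[0.001,0.0003,0.001,0,0,0,0,0,0,0,0,0,0,0]'

```text
time: 22.85
tool_pos: [0.5355, 0.2514, 0.2322]
orientation: [0.904, 0.325, 0.233, 0.149]
wrist_force: [3.3, 0.2, -7.1]
finger_gap: 0.0205
finger_force: 110.4
```

```bash
python3 -c "from h import *; st();tm()"
```

```text
t 22.85 depth 37.1 lat(press x,y)mm [-5.8 -7.3] axial -4.5 Ftool [1.2 0.1 4.5] j6 1.83 tilt 0.23 torq [ 0.57 -0.19  0.14]
F [1.2 0.1 4.5] T-grav [-0.    0.23  0.13] moment at tip [ 0.04 -0.13  0.13]
```

move_arm --commands '[0,-0.0003,0,0,0,-0.06,0,0,0,0,0,0,0,0]'

```text
time: 23.05
tool_pos: [0.5354, 0.2514, 0.2322]
orientation: [0.894, 0.352, 0.229, 0.156]
wrist_force: [4.6, -0.9, -8.1]
finger_gap: 0.0208
finger_force: 109.4
```

```bash
python3 -c "from h import *; st();tm()"
```

```text
t 23.05 depth 37.1 lat(press x,y)mm [-5.6 -7.5] axial -6.2 Ftool [1.  1.3 6.2] j6 1.77 tilt 0.23 torq [ 0.22 -0.12 -0.07]
F [1.  1.3 6.2] T-grav [-0.38  0.26 -0.09] moment at tip [ 0.02 -0.04 -0.09]
```

move_arm --commands '[0.0003,0.0005,-0.001,0,0,0,0,0,0,0,0,0,0,0]'

```text
time: 23.25
tool_pos: [0.5353, 0.2512, 0.2323]
orientation: [0.895, 0.351, 0.228, 0.156]
wrist_force: [11.5, 0.1, -18.6]
finger_gap: 0.0206
finger_force: 107.5
```

```bash
python3 -c "from h import *; st();tm()"
```

```text
t 23.25 depth 37.0 lat(press x,y)mm [-5.6 -7.7] axial -18.5 Ftool [ 3.1 -0.2 18.5] j6 1.77 tilt 0.17 torq [ 0.37  0.35 -0.07]
F [ 3.1 -0.2 18.5] T-grav [-0.23  0.74 -0.08] moment at tip [-0.29 -0.18 -0.08]
```

move_arm --commands '[0.0003,0.0003,-0.001,0,0,0,0,0,0,0,0,0,0,0]'

```text
time: 23.45
tool_pos: [0.5352, 0.2511, 0.2324]
orientation: [0.895, 0.351, 0.228, 0.156]
wrist_force: [19.1, -0.1, -28.9]
finger_gap: 0.0206
finger_force: 108.0
```

```bash
python3 -c "from h import *; st();tm()"
```

```text
t 23.45 depth 36.9 lat(press x,y)mm [-5.6 -7.8] axial -31.2 Ftool [ 4.8 -0.3 31.2] j6 1.77 tilt 0.12 torq [ 0.33  0.76 -0.02]
F [ 4.8 -0.3 31.2] T-grav [-0.27  1.14 -0.03] moment at tip [-0.36 -0.3  -0.03]
```

move_arm --commands '[0,0,0.0015,0,0,-0.05,0,0,0,0,0,0,0,0]'

```text
time: 23.65
tool_pos: [0.5356, 0.2512, 0.2324]
orientation: [0.885, 0.374, 0.224, 0.161]
wrist_force: [5.6, -1.5, -14.8]
finger_gap: 0.0206
finger_force: 110.9
```

```bash
python3 -c "from h import *; st();tm()"
```

```text
t 23.65 depth 37.1 lat(press x,y)mm [-5.1 -7.7] axial -12.5 Ftool [-0.7 -0.7 12.5] j6 1.72 tilt 0.16 torq [ 0.88 -0.18 -0.01]
F [-0.7 -0.7 12.5] T-grav [ 0.26  0.17 -0.02] moment at tip [ 0.05  0.37 -0.02]
```

move_arm --commands '[0,0,0,0,0,-0.05,0,0,0,0,0,0,0,0]'

```text
time: 23.85
tool_pos: [0.5356, 0.2512, 0.2325]
orientation: [0.876, 0.396, 0.22, 0.167]
wrist_force: [6.0, -0.8, -15.4]
finger_gap: 0.0208
finger_force: 110.9
```

```bash
python3 -c "from h import *; st();tm()"
```

```text
t 23.85 depth 37.0 lat(press x,y)mm [-4.7 -7.8] axial -13.1 Ftool [ 0.  -1.2 13.1] j6 1.67 tilt 0.17 torq [ 0.79 -0.21  0.04]
F [ 0.  -1.2 13.1] T-grav [0.16 0.11 0.03] moment at tip [-0.22  0.11  0.03]
```

Readings taken at rest don't show whether the screw is following the key, so it may have turned back. Rocking the key gently about mid-bore under light tension to break the wedge.

move_arm --commands '[0,0.002,0,0.03,0,0,0,0,0,0,0,0,0,0]'

```text
time: 24.05
tool_pos: [0.5369, 0.2501, 0.2334]
orientation: [0.879, 0.399, 0.214, 0.153]
wrist_force: [3.0, 3.5, -16.8]
finger_gap: 0.0204
finger_force: 111.1
```

```bash
python3 -c "from h import *; st();tm()"
```

```text
t 24.05 depth 37.1 lat(press x,y)mm [-3.  -8.6] axial -12.3 Ftool [ 1.1 -6.  12.5] j6 1.6 tilt 1.79 torq [ 0.77  0.04 -0.02]
F [ 1.1 -6.  12.5] T-grav [ 0.14  0.36 -0.05] moment at tip [-1.67  0.03 -0.05]
```

move_arm --commands '[0,-0.004,0,-0.06,0,0,0,0,0,0,0,0,0,0]'

```text
time: 24.25
tool_pos: [0.534, 0.2528, 0.2315]
orientation: [0.873, 0.392, 0.227, 0.181]
wrist_force: [10.1, -3.1, -16.4]
finger_gap: 0.0207
finger_force: 110.1
```

```bash
python3 -c "from h import *; st();tm()"
```

```text
t 24.25 depth 36.8 lat(press x,y)mm [-6.9 -6.7] axial -16.4 Ftool [ 0.3  1.7 16.4] j6 1.74 tilt 1.82 torq [ 0.55 -0.29 -0.09]
F [ 0.3  1.7 16.4] T-grav [-0.09  0.03 -0.09] moment at tip [ 0.43 -0.07 -0.09]
```

move_arm --commands '[-0.002,0.002,0,0.03,0.03,0,0,0,0,0,0,0,0,0]'

```text
time: 24.45
tool_pos: [0.5344, 0.25, 0.2323]
orientation: [0.872, 0.398, 0.234, 0.16]
wrist_force: [4.9, 5.9, -16.5]
finger_gap: 0.0205
finger_force: 110.0
```

```bash
python3 -c "from h import *; st();tm()"
```

```text
t 24.45 depth 36.8 lat(press x,y)mm [-5.6 -9.2] axial -12.7 Ftool [ 3.8 -6.6 12.8] j6 1.67 tilt 2.01 torq [ 1.95  0.11 -0.08]
F [ 3.8 -6.6 12.8] T-grav [ 1.32  0.43 -0.12] moment at tip [-0.67 -0.7  -0.12]
```

move_arm --commands '[0.004,0,0,0,-0.06,0,0,0,0,0,0,0,0,0]'

```text
time: 24.65
tool_pos: [0.5367, 0.2529, 0.2336]
orientation: [0.879, 0.393, 0.206, 0.173]
wrist_force: [-2.8, -4.0, -8.4]
finger_gap: 0.0207
finger_force: 111.6
```

```bash
python3 -c "from h import *; st();tm()"
```

```text
t 24.65 depth 36.2 lat(press x,y)mm [-3.5 -5.9] axial -3.0 Ftool [-5.8 -1.4  3.2] j6 1.66 tilt 1.65 torq [ 0.74 -1.22 -0.25]
F [-5.8 -1.4  3.2] T-grav [ 0.11 -0.9  -0.25] moment at tip [-0.31  0.85 -0.25]
```

Rocking walks the key out. It is still engaged, so first I'll make sure the screw is at the stop with a lighter torque, then withdraw by rocking.

move_arm --commands '[-0.002,0,0.0015,0,0.03,0,0,0,0,0,0,0,0,0]'

```text
time: 24.85
tool_pos: [0.5365, 0.2521, 0.2335]
orientation: [0.875, 0.396, 0.223, 0.166]
wrist_force: [-2.2, 3.8, -3.6]
finger_gap: 0.0205
finger_force: 112.3
```

```bash
python3 -c "from h import *; st();tm()"
```

```text
t 24.85 depth 36.5 lat(press x,y)mm [-3.6 -6.8] axial 1.7 Ftool [ 1.6 -3.7 -1.7] j6 1.67 tilt 0.52 torq [ 1.33 -0.39  0.06]
F [ 1.6 -3.7 -1.7] T-grav [ 0.7  -0.07  0.04] moment at tip [-0.42 -0.55  0.04]
```

move_arm --commands '[0,0.0001,0,0,0,0.04,0]'

```text
time: 24.95
tool_pos: [0.5366, 0.2521, 0.2336]
orientation: [0.883, 0.378, 0.226, 0.162]
wrist_force: [-5.1, 4.2, -1.9]
finger_gap: 0.0208
finger_force: 112.6
```

```bash
python3 -c "from h import *; st();tm()"
```

```text
t 24.95 depth 36.5 lat(press x,y)mm [-3.7 -6.6] axial 4.7 Ftool [ 0.5 -5.  -4.7] j6 1.71 tilt 0.47 torq [ 1.41 -0.67 -0.31]
F [ 0.5 -5.  -4.7] T-grav [ 0.79 -0.32 -0.33] moment at tip [-0.7  -0.47 -0.33]
```

move_arm --commands '[0,0.0001,0,0,0,0.04,0]'

```text
time: 25.05
tool_pos: [0.5367, 0.2521, 0.2336]
orientation: [0.891, 0.36, 0.229, 0.157]
wrist_force: [-5.1, 4.4, -0.9]
finger_gap: 0.0205
finger_force: 112.7
```

```bash
python3 -c "from h import *; st();tm()"
```

```text
t 25.05 depth 36.5 lat(press x,y)mm [-3.9 -6.5] axial 5.5 Ftool [ 0.8 -4.7 -5.5] j6 1.75 tilt 0.46 torq [ 1.41 -0.73 -0.31]
F [ 0.8 -4.7 -5.5] T-grav [ 0.81 -0.36 -0.33] moment at tip [-0.6  -0.59 -0.33]
```

move_arm --commands '[0,0.0001,0,0,0,0.04,0]'

```text
time: 25.15
tool_pos: [0.5367, 0.2521, 0.2336]
orientation: [0.898, 0.342, 0.232, 0.152]
wrist_force: [-4.7, 4.8, -0.9]
finger_gap: 0.0207
finger_force: 112.7
```

```bash
python3 -c "from h import *; st();tm()"
```

```text
t 25.15 depth 36.5 lat(press x,y)mm [-4.1 -6.5] axial 5.4 Ftool [ 1.1 -4.8 -5.4] j6 1.79 tilt 0.46 torq [ 1.43 -0.73 -0.31]
F [ 1.1 -4.8 -5.4] T-grav [ 0.84 -0.33 -0.32] moment at tip [-0.59 -0.66 -0.32]
```

move_arm --commands '[0,-0.0004,0,0,0,0.04,0]'

```text
time: 25.25
tool_pos: [0.5366, 0.2522, 0.2336]
orientation: [0.904, 0.324, 0.235, 0.148]
wrist_force: [-2.7, 2.3, -1.4]
finger_gap: 0.0207
finger_force: 112.8
```

```bash
python3 -c "from h import *; st()"
```

```text
t 25.25 depth 36.5 lat(press x,y)mm [-4.3 -6.3] axial 3.6 Ftool [ 0.4 -2.2 -3.6] j6 1.83 tilt 0.46 torq [ 0.63 -0.84 -0.28]
```

move_arm --commands '[0,-0.0002,0,0,0,0.04,0]'

```text
time: 25.35
tool_pos: [0.5366, 0.2522, 0.2335]
orientation: [0.911, 0.306, 0.238, 0.143]
wrist_force: [-2.1, 1.6, -1.8]
finger_gap: 0.0206
finger_force: 112.8
```

```bash
python3 -c "from h import *; st()"
```

```text
t 25.35 depth 36.5 lat(press x,y)mm [-4.6 -6.1] axial 2.9 Ftool [ 0.2 -1.4 -2.9] j6 1.87 tilt 0.45 torq [ 0.49 -0.96 -0.32]
```

move_arm --commands '[0,0,0,0,0,0.04,0]'

```text
time: 25.45
tool_pos: [0.5366, 0.2522, 0.2335]
orientation: [0.916, 0.288, 0.241, 0.138]
wrist_force: [-2.5, 0.2, -0.3]
finger_gap: 0.0206
finger_force: 112.8
```

```bash
python3 -c "from h import *; st()"
```

```text
t 25.45 depth 36.5 lat(press x,y)mm [-4.7 -6. ] axial 4.2 Ftool [-0.5  0.1 -4.2] j6 1.91 tilt 0.45 torq [ 0.59 -0.93 -0.36]
```

move_arm --commands '[0,0.0001,0,0,0,0.04,0]'

```text
time: 25.55
tool_pos: [0.5366, 0.2521, 0.2336]
orientation: [0.922, 0.269, 0.244, 0.134]
wrist_force: [-3.9, 1.4, -0.3]
finger_gap: 0.0206
finger_force: 113.3
```

```bash
python3 -c "from h import *; st()"
```

```text
t 25.55 depth 36.5 lat(press x,y)mm [-4.9 -6. ] axial 5.1 Ftool [-0.8 -1.5 -5.1] j6 1.95 tilt 0.45 torq [ 0.7  -1.02 -0.82]
```

move_arm --commands '[0,0.0001,0,0,0,0.03,0]'

```text
time: 25.65
tool_pos: [0.5367, 0.2521, 0.2336]
orientation: [0.926, 0.257, 0.246, 0.13]
wrist_force: [-6.4, 3.8, 1.5]
finger_gap: 0.0202
finger_force: 115.8
```

```bash
python3 -c "from h import *; st()"
```

```text
t 25.65 depth 36.5 lat(press x,y)mm [-4.9 -5.9] axial 8.1 Ftool [-0.7 -3.9 -8.1] j6 1.98 tilt 0.45 torq [ 0.89 -1.09 -2.03]
```

move_arm --commands '[0,0.0001,0,0,0,0.03,0]'

```text
time: 25.75
tool_pos: [0.5367, 0.252, 0.2336]
orientation: [0.929, 0.244, 0.248, 0.127]
wrist_force: [-6.2, 3.2, 2.4]
finger_gap: 0.0209
finger_force: 122.0
```

```bash
python3 -c "from h import *; st()"
```

```text
t 25.75 depth 36.5 lat(press x,y)mm [-5.  -5.8] axial 8.7 Ftool [-0.6 -3.  -8.8] j6 2.01 tilt 0.46 torq [ 0.98 -1.11 -3.15]
```

The firm stop is at j6≈1.94. Unwinding only to zero torque, then rocking under light tension.

move_arm --commands '[0,-0.0003,-0.0005,0,0,-0.07,0,0,0,0,0,0,0,0]'

```text
time: 25.95
tool_pos: [0.5365, 0.2521, 0.2335]
orientation: [0.92, 0.275, 0.243, 0.135]
wrist_force: [-0.8, 1.4, -2.6]
finger_gap: 0.0206
finger_force: 112.2
```

```bash
python3 -c "from h import *; st()"
```

```text
t 25.95 depth 36.5 lat(press x,y)mm [-4.9 -6. ] axial 1.5 Ftool [ 0.7 -1.1 -1.5] j6 1.94 tilt 0.41 torq [ 0.69 -0.58 -0.29]
```

move_arm --commands '[0.002,0,-0.001,0,-0.03,0,0,0,0,0,0,0,0,0]'

```text
time: 26.15
tool_pos: [0.5374, 0.253, 0.2341]
orientation: [0.925, 0.272, 0.228, 0.139]
wrist_force: [0.6, -1.1, -10.8]
finger_gap: 0.0205
finger_force: 111.0
```

```bash
python3 -c "from h import *; st()"
```

```text
t 26.15 depth 36.2 lat(press x,y)mm [-4.1 -5. ] axial -6.5 Ftool [-2.6 -1.6  6.6] j6 1.92 tilt 1.47 torq [ 0.42  0.01 -0.29]
```

move_arm --commands '[-0.004,0,0,0,0.06,0,0,0,0,0,0,0,0,0]'

```text
time: 26.35
tool_pos: [0.5344, 0.2507, 0.2328]
orientation: [0.917, 0.276, 0.257, 0.131]
wrist_force: [10.9, 2.3, -15.5]
finger_gap: 0.021
finger_force: 110.3
```

```bash
python3 -c "from h import *; st()"
```

```text
t 26.35 depth 36.3 lat(press x,y)mm [-6.8 -7.9] axial -15.3 Ftool [ 4.4 -1.6 15.5] j6 1.97 tilt 2.2 torq [ 0.69  0.47 -0.37]
```

move_arm --commands '[0.004,0,0,0,-0.06,0,0,0,0,0,0,0,0,0]'

```text
time: 26.55
tool_pos: [0.5372, 0.253, 0.2344]
orientation: [0.925, 0.272, 0.227, 0.14]
wrist_force: [-3.6, -1.1, -3.6]
finger_gap: 0.0207
finger_force: 112.4
```

```bash
python3 -c "from h import *; st()"
```

```text
t 26.55 depth 35.8 lat(press x,y)mm [-4. -5.] axial 1.8 Ftool [-3.3 -0.6 -1.7] j6 1.92 tilt 1.52 torq [ 0.6  -1.52 -0.65]
```

move_arm --commands '[-0.003,0,-0.002,0,0.045,-0.015,0,0.003,0,0,0,-0.045,0,0,0,0,0,0,0,0,0]'

```text
time: 26.85
tool_pos: [0.5359, 0.2526, 0.2351]
orientation: [0.922, 0.28, 0.226, 0.142]
wrist_force: [4.3, -2.0, -16.1]
finger_gap: 0.0208
finger_force: 115.1
```

```bash
python3 -c "from h import *; st()"
```

```text
t 26.85 depth 34.6 lat(press x,y)mm [-4.6 -5.7] axial -13.0 Ftool [-2.2 -1.3 13. ] j6 1.9 tilt 1.54 torq [ 0.4  -0.76 -1.21]
```

move_arm --commands '[-0.003,0,-0.001,0,0.045,0,0,0.003,0,0,0,-0.045,0,0,0,0,0,0,0,0,0]'

```text
time: 27.15
tool_pos: [0.5357, 0.2529, 0.236]
orientation: [0.922, 0.28, 0.226, 0.142]
wrist_force: [9.6, -1.1, -19.2]
finger_gap: 0.0209
finger_force: 114.3
```

```bash
python3 -c "from h import *; st()"
```

```text
t 27.15 depth 33.7 lat(press x,y)mm [-4.4 -5.5] axial -18.2 Ftool [ 1.2 -0.8 18.1] j6 1.9 tilt 1.5 torq [ 0.39 -0.54 -0.88]
```

move_arm --commands '[-0.002,0.002,0,0.03,0.03,0,0,0,-0.004,0,-0.06,0,0,0,0.002,0.002,0,0.03,-0.03,0,0,0,0,0,0,0,0,0]'

```text
time: 27.55
tool_pos: [0.5353, 0.2529, 0.2366]
orientation: [0.922, 0.279, 0.226, 0.142]
wrist_force: [3.5, -2.7, -13.5]
finger_gap: 0.0205
finger_force: 115.2
```

```bash
python3 -c "from h import *; st()"
```

```text
t 27.55 depth 33.0 lat(press x,y)mm [-4.4 -5.6] axial -10.5 Ftool [-2.3 -0.  10.5] j6 1.9 tilt 1.51 torq [ 0.65 -0.91 -0.74]
```

Working: about 4 mm out. Continuing the rocking withdrawal and easing the residual torque.

move_arm --commands '[-0.003,0,-0.001,0,0.045,-0.015,0,0.003,0,-0.0005,0,-0.045,0,0,-0.003,0,-0.0005,0,0.045,0,0,0.003,0,-0.0005,0,-0.045,0,0]'

```text
time: 27.95
tool_pos: [0.5329, 0.2523, 0.2379]
orientation: [0.92, 0.286, 0.225, 0.144]
wrist_force: [18.3, -5.1, -30.3]
finger_gap: 0.021
finger_force: 112.2
```

```bash
python3 -c "from h import *; st()"
```

```text
t 27.95 depth 30.7 lat(press x,y)mm [-5.5 -6.7] axial -32.6 Ftool [ 1.6  2.  32.6] j6 1.89 tilt 1.49 torq [ 0.06  0.66 -0.6 ]
```

move_arm --commands '[-0.003,0,-0.001,0,0.045,0,0,0.003,0,-0.0005,0,-0.045,0,0,-0.003,0,-0.0005,0,0.045,0,0,0.003,0,-0.0005,0,-0.045,0,0]'

```text
time: 28.35
tool_pos: [0.5315, 0.2528, 0.2404]
orientation: [0.92, 0.286, 0.226, 0.143]
wrist_force: [18.3, -3.4, -28.6]
finger_gap: 0.0205
finger_force: 112.3
```

```bash
python3 -c "from h import *; st()"
```

```text
t 28.35 depth 27.8 lat(press x,y)mm [-5.4 -6.6] axial -31.0 Ftool [ 3.2  1.4 30.9] j6 1.89 tilt 1.46 torq [ 0.13  0.67 -0.4 ]
```

move_arm --commands '[-0.003,0,-0.001,0,0.045,0,0,0.003,0,-0.0005,0,-0.045,0,0,-0.003,0,-0.0005,0,0.045,0,0,0.003,0,-0.0005,0,-0.045,0,0]'

```text
time: 28.75
tool_pos: [0.5302, 0.2534, 0.2434]
orientation: [0.92, 0.286, 0.226, 0.143]
wrist_force: [14.7, -1.1, -22.5]
finger_gap: 0.02
finger_force: 113.2
```

```bash
python3 -c "from h import *; st()"
```

```text
t 28.75 depth 24.6 lat(press x,y)mm [-5.  -6.3] axial -23.6 Ftool [ 3.8  0.2 23.6] j6 1.88 tilt 1.39 torq [ 0.24  0.44 -0.2 ]
```

move_arm --commands '[-0.003,0,-0.001,0,0.045,0,0,0.003,0,0,0,-0.045,0,0,-0.003,0,-0.0005,0,0.045,0,0,0.003,0,0,0,-0.045,0,0]'

```text
time: 29.15
tool_pos: [0.529, 0.2538, 0.2455]
orientation: [0.92, 0.285, 0.226, 0.143]
wrist_force: [-0.5, -0.8, -3.8]
finger_gap: 0.0204
finger_force: 116.9
```

```bash
python3 -c "from h import *; st()"
```

```text
t 29.15 depth 22.0 lat(press x,y)mm [-5.  -6.2] axial 0.0 Ftool [-0.9  0.3 -0. ] j6 1.88 tilt 1.39 torq [ 0.52 -0.46  0.03]
```

move_arm --commands '[-0.003,0,-0.001,0,0.045,0,0,0.003,0,0,0,-0.045,0,0,-0.003,0,-0.0005,0,0.045,0,0,0.0015,0,0,0,-0.022,0,0,0,0,0,0,0,0,0]'

```text
time: 29.65
tool_pos: [0.5283, 0.2541, 0.2476]
orientation: [0.918, 0.287, 0.237, 0.14]
wrist_force: [-3.6, -1.8, -4.2]
finger_gap: 0.0204
finger_force: 116.7
```

Run:
```python
from h import *
st();tm()
w=wrist();m=cv2.inRange(cv2.cvtColor(w['pixels'],cv2.COLOR_RGB2HSV),(0,140,50),(8,255,255))
for y in range(192,260,8): x=m[y,150:410].nonzero()[0]+150; print(y,(x.min(),x.max()) if len(x) else None)
```

```text
t 29.65 depth 20.0 lat(press x,y)mm [-4.5 -6.1] axial 1.2 Ftool [-3.9 -0.4 -1.2] j6 1.9 tilt 0.05 torq [ 0.48 -1.22  0.01]
F [-3.9 -0.4 -1.2] T-grav [-0.05 -0.76  0.  ] moment at tip [-0.17  0.4   0.  ]
192 None
200 (np.int64(259), np.int64(302))
208 (np.int64(255), np.int64(307))
216 (np.int64(253), np.int64(308))
224 (np.int64(251), np.int64(311))
232 (np.int64(249), np.int64(313))
240 (np.int64(249), np.int64(313))
248 (np.int64(248), np.int64(313))
256 (np.int64(249), np.int64(314))
```

The key is free of the socket and firmly held, and the torque stayed clockwise to the last. Pulling out of the bore.

move_arm --commands '[-0.001,0,-0.004,0,0,0,0,0,0,-0.004,0,0,0,0,0,0,0,0,0,0,0]'

```text
time: 30.0
tool_pos: [0.5235, 0.2549, 0.2546]
orientation: [0.917, 0.288, 0.237, 0.14]
wrist_force: [0.0, -1.4, -3.4]
finger_gap: 0.0205
finger_force: 116.7
```

```bash
python3 -c "from h import *; st();tm()"
```

```text
t 30.0 depth 11.6 lat(press x,y)mm [-4.9 -6.4] axial 0.1 Ftool [-0.7  1.2 -0.1] j6 1.89 tilt 0.01 torq [ 0.45 -0.56 -0.01]
F [-0.7  1.2 -0.1] T-grav [-0.09 -0.1  -0.03] moment at tip [ 0.27  0.11 -0.03]
```

move_arm --commands '[0,0,-0.005,0,0,0,0,0,0,-0.005,0,0,0,0,0,0,0,0,0,0,0]'

```text
time: 30.3
tool_pos: [0.5184, 0.2561, 0.263]
orientation: [0.917, 0.288, 0.237, 0.14]
wrist_force: [-0.4, -0.3, -3.8]
finger_gap: 0.0206
finger_force: 116.7
```

```bash
python3 -c "from h import *; st();tm()"
```

```text
t 30.3 depth 1.6 lat(press x,y)mm [-4.9 -6.3] axial 0.1 Ftool [-0.5  0.  -0.1] j6 1.88 tilt 0.03 torq [ 0.5  -0.39  0.06]
F [-0.5  0.  -0.1] T-grav [-0.04  0.07  0.04] moment at tip [-0.04  0.22  0.04]
```

Out of the bore. Lifting clear, then measuring how the key sits in the hand.

move_arm --commands '[0,0,-0.02,0,0,0,0,0,0,-0.03,0,0,0,0,0,0,-0.03,0,0,0,0,0,0,0,0,0,0,0]'

```text
time: 30.7
tool_pos: [0.4771, 0.2665, 0.3336]
orientation: [0.917, 0.288, 0.239, 0.139]
wrist_force: [0.3, 0.3, -3.2]
finger_gap: 0.0207
finger_force: 117.2
```

Run:
```python
from fit import *
o=get_obs(); T=Ro.from_quat(o["orientation"]); print(o["tool_pos"],o["wrist_force"],o["joint_pos"].round(2))
R0=T*Ro.from_matrix(np.array([[0,1,0],[1,0,0],[0,0,-1.]]))  # key x=tool y, key y=tool x, key z=-tool z
w=wrist();t=read_camera("top");s=read_camera("scene")
p0=o["tool_pos"]+T.apply([-.004,0,.01])
for n,cs in (("s",[s]),("t",[t]),("st",[s,t])):
    p,R=fit(p0,R0,cs); print(n,"in tool",T.inv().apply(p-o["tool_pos"]).round(4),"axis",T.inv().apply(R.as_matrix()[:,2]).round(3))
# end-face rows for tilt
c=read_camera("wrist"); C=np.linalg.inv(c["T_tool_cam"]); c["R"],c["t"]=C[:3,:3],C[:3,3]
a=w["pixels"]; print("G",[int(v) for v in a[186:212,275:290].mean(1)[:,1]]); print("R",[int(v) for v in a[205:245,275:290].mean(1)[:,0]])
for ox in (0,-.004,-.008):
    for oz in (.008,.012): print(ox,oz,proj(c,[[ox+.033,0,oz],[ox+.033,0,oz-.04]]).round(1).tolist())
down6=down(-6); rows([.571,-.118,.35],down6,14)
```

```text
[0.47713371 0.2665394  0.33358872] [ 0.33856185  0.32679937 -3.23489143] [ 0.62  0.1   1.81 -0.53  0.9   1.84]
cost 0.106 areas [186] shift mm [ 0.8 16.4 -0.3] rot deg [  1.6  -2.1 -41.7]
s in tool [ 0.0062 -0.0128  0.0088] axis [-0.013 -0.043 -0.999]
cost 0.712 areas [108] shift mm [  2.4  11.2 -31.3] rot deg [-0.5  2.3 -0. ]
t in tool [-0.0069 -0.0201  0.0364] axis [ 0.008  0.04  -0.999]
cost 0.802 areas [186, 108] shift mm [ 2.9 18.2  1.7] rot deg [  2.5   0.9 -49.6]
st in tool [ 0.0095 -0.0124  0.0079] axis [-0.046 -0.004 -0.999]
G [54, 54, 54, 56, 65, 79, 95, 107, 114, 117, 116, 106, 76, 33, 21, 20, 21, 19, 21, 21, 21, 22, 21, 22, 23, 23]
R [149, 149, 149, 149, 149, 150, 150, 150, 150, 151, 151, 151, 151, 152, 151, 151, 151, 151, 152, 151, 152, 158, 168, 180, 191, 200, 205, 202, 198, 193, 187, 181, 175, 171, 171, 171, 171, 172, 172, 171]
0 0.008 [[279.0, 195.3], [278.2, 224.0]]
0 0.012 [[279.1, 193.2], [278.3, 220.3]]
-0.004 0.008 [[279.0, 204.5], [278.2, 236.0]]
-0.004 0.012 [[279.1, 202.2], [278.3, 231.9]]
-0.008 0.008 [[279.0, 213.6], [278.3, 247.8]]
-0.008 0.012 [[279.1, 211.1], [278.4, 243.4]]
[-0.0109, 0.0254, 0.0055] [0.0391, -0.0121, -0.0597]
[-0.0123, 0.025, 0.0046] [0.0391, -0.0121, -0.0597]
[-0.0137, 0.0243, 0.0038] [0.039, -0.0121, -0.0596]
[-0.0152, 0.0237, 0.0031] [0.0391, -0.0121, -0.0597]
[-0.0165, 0.0227, 0.0023] [0.0391, -0.0121, -0.0597]
[-0.0177, 0.0219, 0.0017] [0.0391, -0.0121, -0.0597]
[-0.0191, 0.0207, 0.0011] [0.039, -0.0121, -0.0596]
[-0.0202, 0.0197, 0.0005] [0.0391, -0.0121, -0.0597]
[-0.0214, 0.0184, 0.0] [0.0391, -0.0121, -0.0597]
[-0.0224, 0.0171, -0.0004] [0.0391, -0.0121, -0.0597]
[-0.0235, 0.0157, -0.0007] [0.039, -0.0121, -0.0597]
[-0.0243, 0.0142, -0.0011] [0.0391, -0.0121, -0.0596]
[-0.0252, 0.0128, -0.0013] [0.0391, -0.0121, -0.0597]
[-0.0258, 0.0111, -0.0014] [0.0391, -0.0121, -0.0597]
```

The key sits upright in the hand with its axis about 2 mm off centre. Moving above the empty notch with the tool vertical.

move_arm --commands '[-0.011,0.0255,0.0055,0.039,-0.012,-0.06,0,-0.0125,0.025,0.0045,0.039,-0.012,-0.06,0,-0.0135,0.0245,0.004,0.039,-0.012,-0.06,0,-0.015,0.0235,0.003,0.039,-0.012,-0.06,0,-0.0165,0.0225,0.0025,0.039,-0.012,-0.06,0]'

```text
time: 31.4
tool_pos: [0.511, 0.1271, 0.3362]
orientation: [0.88, 0.44, 0.155, 0.092]
wrist_force: [0.0, 0.0, -2.9]
finger_gap: 0.0203
finger_force: 116.9
```

move_arm --commands '[-0.0175,0.022,0.0015,0.039,-0.012,-0.06,0,-0.019,0.0205,0.001,0.039,-0.012,-0.06,0,-0.02,0.0195,0.0005,0.039,-0.012,-0.06,0,-0.0215,0.0185,0,0.039,-0.012,-0.06,0,-0.0225,0.017,-0.0005,0.039,-0.012,-0.06,0]'

```text
time: 31.9
tool_pos: [0.5446, -0.0096, 0.3441]
orientation: [0.814, 0.576, 0.07, 0.041]
wrist_force: [-0.5, 0.4, -3.8]
finger_gap: 0.0206
finger_force: 116.9
```

move_arm --commands '[-0.0235,0.0155,-0.0005,0.039,-0.012,-0.06,0,-0.0245,0.014,-0.001,0.039,-0.012,-0.06,0,-0.025,0.013,-0.0015,0.039,-0.012,-0.06,0,-0.026,0.011,-0.0015,0.039,-0.012,-0.06,0,0,0,0,0,0,0,0]'

```text
time: 32.4
tool_pos: [0.5721, -0.1205, 0.3494]
orientation: [0.742, 0.67, -0.0, 0.0]
wrist_force: [-0.2, 0.7, -4.7]
finger_gap: 0.0207
finger_force: 116.7
```

```bash
cat > rk.py <<'E'
from h import *
o=get_obs();print(o["tool_pos"],o["joint_pos"].round(2),o["wrist_force"],o["time"])
w=wrist()
# yellow handle position & rack plate edges (white) seen from close: rows of +y end and the notch gap beside
m=blob(w,(22,150,70),(35,255,255)); print("yel visible",m.sum())
g=w["pixels"].astype(int)
# project rack model (origin from notch2=(.571,-.1215), yaw) into the wrist view
for yaw in (-5.5,):
    P=Ro.from_euler('z',np.radians(yaw)); n2=np.array([.571,-.1205,.12])
    for n,q in (("end+y x-80",(-.03,.046,0)),("end+y x+10",(.06,.046,0)),("notchside+ x-75",(-.025,.019,0)),("notchside- x-75",(-.025,-.019,0)),("notch end",(.035,0,0)),("-x edge",(-.04,.03,.004))): print(n,proj(w,n2+P.apply(q)).round(0)[0])
p,R=[.5705,-.1195,.35],down(-6); rows(p,R,1)
np.save("w6.npy",w["pixels"])
E
python3 rk.py
```

```text
[ 0.57208521 -0.12049797  0.34937829] [-0.29  0.33  1.4  -0.    1.42 -0.19] [-0.16634093  0.67608912 -4.73062785] 32.4Traceback (most recent call last):
  File "rk.py", line 5, in <module>
    m=blob(w,(22,150,70),(35,255,255)); print("yel visible",m.sum())
  File "h.py", line 18, in blob
    n,l,s,_=cv2.connectedComponentsWithStats(m); i=1+s[1:,4].argmax(); return (l==i).astype(np.uint8)
                                                     ~~~~~~~~~~~~~~^^
ValueError: attempt to get argmax of an empty sequence
```

```bash
sed -i '/yel visible/d' rk.py; python3 rk.py
python3 - <<'E'
from h import *
a=cv2.imread("pics/w1.png"); g=cv2.cvtColor(a,cv2.COLOR_BGR2GRAY).astype(int)
for x in (262,270,276): print(x,"".join("#" if v<75 else "+" if v<140 else "." for v in g[115:370,x]))
c=read_camera("wrist"); T=np.eye(4); T[:3,:3]=Ro.from_quat([.74,.673,0,0]).as_matrix(); T[:3,3]=[.5515,-.1234,.3572]
W=np.linalg.inv(T@c["T_tool_cam"]); c["R"],c["t"]=W[:3,:3],W[:3,3]
for v in (157,193,240,271,311,341): print(v,plane(c,[[262,v]],.122).round(4))
E
```

```text
[ 0.57166213 -0.11882733  0.34946059] [-0.28  0.32  1.4   0.    1.42 -0.18] [-0.12239515  0.41941369 -3.75578144] 32.45
end+y x-80 [249. 133.]
end+y x+10 [339. 133.]
notchside+ x-75 [255. 160.]
notchside- x-75 [256. 197.]
notch end [313. 178.]
-x edge [239. 150.]
[-0.0019, -0.0007, -0.0001] [0.001, -0.001, 0.0025]
262 ++++++++++++++++##########################+++++++++++++++++++++++++++++++++++++##############################################++++++++++++++++++++++++++++++++###+++#######++++#####++++#######++#####+++++++++++++++++++++++++++++#+#+###+++++#####+#++++++++++
270 ++++++++++++++++...........................+++++++++++++++++++++++++++++++++++...............................................++++++++++++++++++++++++++++++..........................................++++++++++++++++++++++++++++...................+++++++++++
276 ++++++++++++++++............................................................++..........................................................................++++.............................................+++++++++++++++++++++++....................+++++++++++
157 [[ 0.5349 -0.102   0.122 ]]
193 [[ 0.5308 -0.1399  0.122 ]]
240 [[ 0.5251 -0.1924  0.122 ]]
271 [[ 0.5211 -0.2292  0.122 ]]
311 [[ 0.5155 -0.2797  0.122 ]]
341 [[ 0.5111 -0.32    0.122 ]]
```

The notch's edges at y -0.102 and -0.140 put its centre line at about y -0.123 at the key's x. Going down through it with the force watched.

move_arm --commands '[-0.001,-0.001,0.04,0,0,0,0,0,0,0.04,0,0,0,0,0,0,0.03,0,0,0,0,0,0,0.01,0,0,0,0,0,0,0.01,0,0,0,0]'

```text
time: 33.05
tool_pos: [0.5708, -0.1174, 0.2217]
orientation: [0.741, 0.671, 0.001, 0.001]
wrist_force: [-0.7, 0.7, -3.5]
finger_gap: 0.0203
finger_force: 116.4
```

move_arm --commands '[0,0,0.007,0,0,0,0,0,0,0.007,0,0,0,0,0,0,0,0,0,0,0]'

```text
time: 33.35
tool_pos: [0.5717, -0.118, 0.2108]
orientation: [0.742, 0.671, 0.002, 0.002]
wrist_force: [-5.6, 1.2, 15.3]
finger_gap: 0.0205
finger_force: 119.6
```

```bash
python3 -c "
from h import *
o=get_obs();T=Ro.from_quat(o['orientation']);print(o['tool_pos'],T.inv().apply(o['wrist_force']+[0,0,3.7]).round(1),T.inv().apply(o['ft_torque']).round(2))"
```

```text
[ 0.57167477 -0.11802171  0.21076138] [  0.6  -5.6 -19. ] [ 1.41  0.42 -0.05]
```

move_arm --commands '[0,0,-0.008,0,0,0,0,-0.004,0,-0.004,0,0,0,0,0,0,0,0,0,0,0]'

```text
time: 33.65
tool_pos: [0.5707, -0.1224, 0.2206]
orientation: [0.742, 0.671, 0.002, 0.002]
wrist_force: [0.9, -0.1, -3.1]
finger_gap: 0.0205
finger_force: 116.8
```

```bash
python3 -c "
from h import *
o=get_obs();T=Ro.from_quat(o['orientation']);print(o['tool_pos'],T.inv().apply(o['wrist_force']+[0,0,3.7]).round(1),T.inv().apply(o['ft_torque']).round(2))"
```

```text
[ 0.57065359 -0.12238768  0.22056238] [ 0.   0.9 -0.6] [ 0.01  0.01 -0.04]
```

The contact was on the +y side, so I shifted 4 mm to -y. Retrying.

move_arm --commands '[0,0,0.006,0,0,0,0,0,0,0.005,0,0,0,0,0,0,0,0,0,0,0]'

```text
time: 33.95
tool_pos: [0.57, -0.1217, 0.2077]
orientation: [0.742, 0.671, 0.001, 0.0]
wrist_force: [-0.3, -0.9, -2.2]
finger_gap: 0.0203
finger_force: 117.4
```

```bash
python3 -c "
from h import *
o=get_obs();T=Ro.from_quat(o['orientation']);print(o['tool_pos'],T.inv().apply(o['wrist_force']+[0,0,3.7]).round(1),T.inv().apply(o['ft_torque']).round(2))"
```

```text
[ 0.57002938 -0.12174616  0.20771419] [-0.9 -0.2 -1.5] [ 0.02 -0.06 -0.02]
```

move_arm --commands '[0,0,0.004,0,0,0,0,0,0,0,0,0,0,0]'

```text
time: 34.15
tool_pos: [0.5703, -0.1222, 0.2044]
orientation: [0.742, 0.671, 0.001, 0.001]
wrist_force: [1.0, -3.5, -3.7]
finger_gap: 0.0201
finger_force: 116.6
```

```bash
python3 -c "
from h import *
o=get_obs();T=Ro.from_quat(o['orientation']);print(o['tool_pos'],T.inv().apply(o['wrist_force']+[0,0,3.7]).round(1),T.inv().apply(o['ft_torque']).round(2))"
```

```text
[ 0.5703384  -0.12216528  0.20438793] [-3.4  1.3  0. ] [-0.36 -0.9   0.03]
```

move_arm --commands '[-0.002,0,0.005,0,0,0,0,0,0,0.008,0,0,0,0,0,0,0,0,0,0,0]'

```text
time: 34.45
tool_pos: [0.5693, -0.1234, 0.1898]
orientation: [0.742, 0.671, 0.001, -0.0]
wrist_force: [-0.3, 0.1, -4.0]
finger_gap: 0.0205
finger_force: 116.8
```

```bash
python3 -c "
from h import *
o=get_obs();T=Ro.from_quat(o['orientation']);print(o['tool_pos'],T.inv().apply(o['wrist_force']+[0,0,3.7]).round(1),T.inv().apply(o['ft_torque']).round(2))"
```

```text
[ 0.56926832 -0.1234364   0.18981964] [ 0.1 -0.3  0.3] [ 0.01  0.05 -0.03]
```

move_arm --commands '[0,0,0.01,0,0,0,0,0,0,0.012,0,0,0,0,0,0,0.01,0,0,0,0,0,0,0,0,0,0,0]'

```text
time: 34.85
tool_pos: [0.5693, -0.1235, 0.1576]
orientation: [0.742, 0.671, 0.0, -0.001]
wrist_force: [0.3, -0.4, -3.9]
finger_gap: 0.0204
finger_force: 116.7
```

```bash
python3 -c "
from h import *
o=get_obs();T=Ro.from_quat(o['orientation']);print(o['tool_pos'],T.inv().apply(o['wrist_force']+[0,0,3.7]).round(1),T.inv().apply(o['ft_torque']).round(2))"
```

```text
[ 0.56926029 -0.12345642  0.1575663 ] [-0.3  0.4  0.2] [ 0.06 -0.02 -0.03]
```

move_arm --commands '[0,0,0.012,0,0,0,0,0,0,0.01,0,0,0,0,0,0,0,0,0,0,0]'

```text
time: 35.15
tool_pos: [0.5695, -0.1235, 0.1359]
orientation: [0.742, 0.671, 0.001, -0.0]
wrist_force: [-0.9, 0.4, -2.9]
finger_gap: 0.0206
finger_force: 116.7
```

move_arm --commands '[0,0,0.0025,0,0,0,0,0,0,0,0,0,0,0]'

```text
time: 35.35
tool_pos: [0.5703, -0.1238, 0.1351]
orientation: [0.742, 0.671, 0.001, 0.001]
wrist_force: [-0.2, 0.5, -3.7]
finger_gap: 0.0207
finger_force: 116.7
```

move_arm --commands '[0,0,0.0015,0,0,0,0,0,0,0,0,0,0,0]'

```text
time: 35.55
tool_pos: [0.5703, -0.1238, 0.1337]
orientation: [0.742, 0.671, 0.001, 0.001]
wrist_force: [-0.2, -0.2, -3.4]
finger_gap: 0.0204
finger_force: 116.7
```

move_arm --commands '[0,0,0.0015,0,0,0,0,0,0,0,0,0,0,0]'

```text
time: 35.75
tool_pos: [0.5702, -0.1238, 0.132]
orientation: [0.742, 0.671, 0.001, 0.001]
wrist_force: [-0.9, 0.5, -4.2]
finger_gap: 0.0205
finger_force: 116.7
```

move_arm --commands '[0,0,0.0015,0,0,0,0,0,0,0,0,0,0,0]'

```text
time: 35.95
tool_pos: [0.5702, -0.1237, 0.1304]
orientation: [0.742, 0.671, 0.001, 0.001]
wrist_force: [0.6, 0.6, -3.2]
finger_gap: 0.0205
finger_force: 116.7
```

move_arm --commands '[0,0,0.0015,0,0,0,0,0,0,0,0,0,0,0]'

```text
time: 36.15
tool_pos: [0.5702, -0.1237, 0.1289]
orientation: [0.742, 0.671, 0.001, 0.001]
wrist_force: [-0.0, 0.8, -3.5]
finger_gap: 0.0202
finger_force: 116.7
```

move_arm --commands '[0,0,0.0015,0,0,0,0,0,0,0,0,0,0,0]'

```text
time: 36.35
tool_pos: [0.5704, -0.1238, 0.1277]
orientation: [0.742, 0.671, 0.001, 0.001]
wrist_force: [0.4, -0.4, -2.5]
finger_gap: 0.0205
finger_force: 117.3
```

move_arm --commands '[0,0,0.0015,0,0,0,0,0,0,0,0,0,0,0]'

```text
time: 36.55
tool_pos: [0.5705, -0.1237, 0.1274]
orientation: [0.742, 0.671, 0.002, 0.001]
wrist_force: [-5.2, 3.1, 10.8]
finger_gap: 0.0209
finger_force: 119.2
```

move_arm --commands '[0,0,0.001,0,0,0,0,0,0,0,0,0,0,0]'

```text
time: 36.75
tool_pos: [0.5706, -0.1236, 0.1273]
orientation: [0.742, 0.671, 0.002, 0.001]
wrist_force: [-8.3, 5.4, 19.5]
finger_gap: 0.0207
finger_force: 120.5
```

Seated on the plate. Relieving the push and letting go.

move_arm --commands '[0,0,-0.002,0,0,0,0,0,0,0,0,0,0,0]' --grip_force 30

```text
time: 36.95
tool_pos: [0.5705, -0.1237, 0.1275]
orientation: [0.742, 0.671, 0.002, 0.001]
wrist_force: [-0.9, 2.3, 5.1]
finger_gap: 0.0202
finger_force: 117.7
```

move_arm --commands '[0,0,0,0,0,0,35,0,0,0,0,0,0,50,0,0,0,0,0,0,100,0,0,0,0,0,0,100,0,0,0,0,0,0,100]'

```text
time: 37.45
tool_pos: [0.5703, -0.1237, 0.1271]
orientation: [0.742, 0.671, 0.001, 0.001]
wrist_force: [1.0, 0.1, -0.2]
finger_gap: 0.0834
finger_force: 0.0
```

move_arm --commands '[0,0,0,0,0,0,100,0,0,-0.02,0,0,0,100,0,0,-0.03,0,0,0,100,0,0,-0.045,0,0,0,100,0,0,-0.045,0,0,0,100]'

```text
time: 37.95
tool_pos: [0.5695, -0.1237, 0.2684]
orientation: [0.742, 0.671, 0.001, 0.0]
wrist_force: [0.8, -1.6, -0.8]
finger_gap: 0.0852
finger_force: 0.0
```

move_arm --commands '[0,0,-0.045,0,0,0,100,0,0,-0.045,0,0,0,100,0.01,-0.019,0,0,0,0,100,0,0,0,0,0,0,100,0,0,0,0,0,0,100]'

```text
time: 38.45
tool_pos: [0.5516, -0.1119, 0.3567]
orientation: [0.741, 0.671, 0.001, 0.001]
wrist_force: [-0.2, 0.7, 0.5]
finger_gap: 0.085
finger_force: 0.0
```

Run:
```python
from h import *
o=get_obs();print(o["tool_pos"],o["wrist_force"],o["time"])
c=wrist()
for n,lo,hi in (("red",(0,150,50),(8,255,255)),("yel",(22,150,70),(35,255,255)),("blu",(105,150,50),(125,255,255))):
    m=blob(c,lo,hi); y,x=np.nonzero(m);print(n,m.sum(),x.min(),x.max(),y.min(),y.max(),rect(c,m,.16))
t=read_camera("top")
for n,lo,hi in (("red",(0,150,60),(8,255,255)),("yel",(22,150,90),(35,255,255)),("blu",(105,150,60),(125,255,255))):
    m=blob(t,lo,hi,(290,170,400,225)); print("top",n,m.sum(),rect(t,m,.16))
cv2.imwrite("end.png",c["pixels"][:,:,::-1]); cv2.imwrite("topend.png",t["pixels"][:,:,::-1])
a=cv2.imread("pics/top0.png"); d=cv2.absdiff(cv2.resize(t["pixels"][:,:,::-1],(784,588),interpolation=cv2.INTER_CUBIC),a).max(2)
for n,(u,v) in dict(bottle=(388,235),jar_a=(459,365),jar_b=(308,365),cast=(393,366),bowl=(173,280),turq=(377,280)).items(): print(n,(d[v-20:v+20,u-20:u+20]>45).mean().round(3))
```

```text
[ 0.55157294 -0.11193586  0.35674407] [-0.17615186  0.74798409  0.46387437] 38.45
red 1505 290 313 156 225 (((571.5196533203125, -121.91604614257812), (67.04757690429688, 21.53819465637207), 84.26396179199219), array([ 0.57170919, -0.1214577 ,  0.16      ]))
yel 1401 286 313 239 308 (((562.1036376953125, -207.59356689453125), (20.993078231811523, 76.80012512207031), 2.347749948501587), array([ 0.56205908, -0.20678462,  0.16      ]))
blu 1179 282 305 311 375 (((548.5103759765625, -288.0279541015625), (21.00033950805664, 79.23995971679688), 1.1908025741577148), array([ 0.54865692, -0.28720947,  0.16      ]))
top red 47 (((570.0615844726562, -104.57427215576172), (18.763147354125977, 21.568374633789062), 0.9647262096405029), array([ 0.57093033, -0.10504413,  0.16      ]))
top yel 54 (((556.8110961914062, -191.00006103515625), (18.694822311401367, 21.960693359375), 1.5870219469070435), array([ 0.55680441, -0.1909894 ,  0.16      ]))
top blu 143 (((542.6450805664062, -297.5133361816406), (21.76713752746582, 62.28199005126953), 1.5942845344543457), array([ 0.54356957, -0.2962918 ,  0.16      ]))
bottle 0.0
jar_a 0.604
jar_b 0.0
cast 0.709
bowl 0.0
turq 0.0
```

Red hangs upright at (0.5715,-0.122) with yaw -5.7°, aligned with the rack. Yellow and blue haven't moved. Handing in.

```bash
python3 -c "from bench import *; print(hand_in())"
```

```text
the job is handed in; nothing more can be done
None
```

I fitted the red key fully home, turned the screw clockwise to its firm stop (about 3 N m, checked twice), hung the key upright in its notch, let go and handed in. The key jammed once and slipped from the grip on withdrawal; the highest wrist force I read was about 85 N (limit 120 N), though I took no readings during the slip itself. The cast and jar_a were hidden from the final check.

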